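Clear down the sushi counter: sauce bottles into the crate, tumblers onto the drying pegs

TASK

Clear down the counter at closing time: stand every loose sauce bottle upright in a free cell of the divided crate, one per cell, beside those already there, and put each rinsed tumbler upside down over a drying peg of its own so that its rim sits flat on the rack. Leave the crate's carrying handle standing upright over the loaded crate, ready to be carried, and do not disturb the pink tray, the spray bottle or the measuring jug.

Things in the scene. Friction and masses are not known exactly. Their poses are not given: they have to be found in the camera images.
- bottle0: sauce bottle, dark brown, round, paper band, red screw cap; 150 mm tall, body 54 mm in diameter up to 105 mm, then a shoulder and the cap, 34 mm in diameter, from 118 to 150 mm; about 0.3 kg. Origin: centre of its underside, z up along the bottle. Starts standing loose on the worktop to the robot's right. May be absent.
- bottle1: sauce bottle, dark brown, round, paper band, red screw cap; 150 mm tall, body 54 mm in diameter up to 105 mm, then a shoulder and the cap, 34 mm in diameter, from 118 to 150 mm; about 0.3 kg. Origin: centre of its underside, z up along the bottle. Starts standing loose on the worktop to the robot's right. May be absent.
- bottle2: sauce bottle, dark brown, round, paper band, red screw cap; 150 mm tall, body 54 mm in diameter up to 105 mm, then a shoulder and the cap, 34 mm in diameter, from 118 to 150 mm; about 0.3 kg. Origin: centre of its underside, z up along the bottle. Starts standing loose on the worktop to the robot's right. May be absent.
- bottle3: sauce bottle, dark brown, round, paper band, red screw cap; 150 mm tall, body 54 mm in diameter up to 105 mm, then a shoulder and the cap, 34 mm in diameter, from 118 to 150 mm; about 0.3 kg. Origin: centre of its underside, z up along the bottle. Starts standing loose on the worktop to the robot's right. May be absent.
- stored0: sauce bottle, dark brown, round, paper band, red screw cap; 150 mm tall, body 54 mm in diameter up to 105 mm, then a shoulder and the cap, 34 mm in diameter, from 118 to 150 mm; about 0.3 kg. Origin: centre of its underside, z up along the bottle. Already standing in a cell of the crate at the start. May be absent (the cell is then free).
- stored1: sauce bottle, dark brown, round, paper band, red screw cap; 150 mm tall, body 54 mm in diameter up to 105 mm, then a shoulder and the cap, 34 mm in diameter, from 118 to 150 mm; about 0.3 kg. Origin: centre of its underside, z up along the bottle. Already standing in a cell of the crate at the start. May be absent (the cell is then free).
- stored2: sauce bottle, dark brown, round, paper band, red screw cap; 150 mm tall, body 54 mm in diameter up to 105 mm, then a shoulder and the cap, 34 mm in diameter, from 118 to 150 mm; about 0.3 kg. Origin: centre of its underside, z up along the bottle. Already standing in a cell of the crate at the start. May be absent (the cell is then free).
- tumbler0: rinsed white hollow tumbler, eight flat sides, 60 mm across flats, 100 mm long, walls 4, base 6 mm, 0.09 kg. Starts lying on a flat on a 3 mm draining mat to the left of the rack, mouth roughly towards the rack (to the right). Origin: on its axis, halfway along; its x axis runs from the closed base (x = -50 mm) to the open mouth (+50 mm): straight down when inverted. May be absent.
- tumbler1: rinsed white hollow tumbler, eight flat sides, 60 mm across flats, 100 mm long, walls 4, base 6 mm, 0.09 kg. Starts lying on a flat on a 3 mm draining mat to the left of the rack, mouth roughly towards the rack (to the right). Origin: on its axis, halfway along; its x axis runs from the closed base (x = -50 mm) to the open mouth (+50 mm): straight down when inverted. May be absent.
- tumbler2: rinsed white hollow tumbler, eight flat sides, 60 mm across flats, 100 mm long, walls 4, base 6 mm, 0.09 kg. Starts lying on a flat on a 3 mm draining mat to the left of the rack, mouth roughly towards the rack (to the right). Origin: on its axis, halfway along; its x axis runs from the closed base (x = -50 mm) to the open mouth (+50 mm): straight down when inverted. May be absent.
- crate: grey bottle crate, fixed to the worktop, divided into 2 x 3 square cells: 147 mm (its x) by 218 mm (its y), 90 mm high, walls, dividers and floor 5 mm thick, open on top. Each cell is 66 mm square inside, one bottle each. Origin: centre of its underside.
- cell0 (a point): centre of the floor of a crate cell (robot side row, right-hand end as seen from the robot), 5 mm above the worktop.
- cell1 (a point): centre of the floor of a crate cell (robot side row, middle as seen from the robot), 5 mm above the worktop.
- cell2 (a point): centre of the floor of a crate cell (robot side row, left-hand end as seen from the robot), 5 mm above the worktop.
- cell3 (a point): centre of the floor of a crate cell (far side row, right-hand end as seen from the robot), 5 mm above the worktop.
- cell4 (a point): centre of the floor of a crate cell (far side row, middle as seen from the robot), 5 mm above the worktop.
- cell5 (a point): centre of the floor of a crate cell (far side row, left-hand end as seen from the robot), 5 mm above the worktop.
- handle (a joint): angle of the crate's steel carrying handle, rad: 0 = upright over the middle divider, growing as it swings down to the far side (+x of the crate), stops at -0.1 and 1.25 (folded down). Stiff hinge: stays where it is left, takes 3 to 4 N at the grip. Starts anywhere between nearly upright and all the way down; unless well down it hangs over the cells.
- handle_grip (a point): middle of the handle's crossbar, on the black round grip sleeve (16 mm in diameter, 120 mm long, along the crate's y). 150 mm from the hinge axis, which runs along the crate's y, 68 mm above the worktop over the crate's centre; so 218 mm up when upright. The side arms (8 mm rod) run just outside the crate's two ends.
- rack: drying rack, fixed: grey draining tray 90 mm (x) by 300 mm (y), 15 mm high, flat on top, with three upright white pegs in a row along its y, at x = 0 and y = -105, 0 and +105 mm. Each is 18 mm in diameter, its top 65 mm above the tray (80 above the worktop): an inverted tumbler comes down over it until its rim rests on the tray. Origin: centre of the underside.
- tray: pink food tray with carrot strips, 150 x 280 mm, 40 mm high; not part of the job. Origin: centre of its underside.
- sprayer: spray bottle with a green head, 72 mm in diameter, 210 mm tall; not part of the job. Origin: centre of its underside.
- jug: white measuring jug, 84 mm across the mouth, 90 mm tall; not part of the job. Origin: centre of its underside.
Mind the look-alikes: they are no part of the job. Leave any blue look-alike of the tumbler2 alone.

How it is judged:
By the outcome, as a careful person would: the job done as asked, in the order asked, and still so for the second after the job is handed in, with the robot touching nothing.
Of tumbler0, tumbler1, tumbler2 only 2 to 3 are there at a start; the rules pass over those that are not, and their reading is None.
Of stored0, stored1, stored2 only 1 to 2 are there at a start; the rules pass over those that are not, and their reading is None.
Of bottle0, bottle1, bottle2, bottle3 only 3 to 4 are there at a start; the rules pass over those that are not, and their reading is None.
At some moment in a run one of tumbler0, tumbler1, tumbler2 may be knocked a few centimetres aside while the robot is not near it.
It also fails if it takes over 210 s, if anything falls off the work surface, if the arm or the gripper's body presses on something with over 40 N, if the wrist force passes 120 N, or if a joint passes its speed limit or range.

ROBOT

A 6-joint arm with a two-finger parallel gripper is mounted at the origin on the work surface. World frame = base frame: x ahead of the robot, y to its left, z up, the work surface at z = 0. Lengths are in m, angles in rad, forces in N, time in s.
With the tool pointing down it reaches from about 0.35 to 0.775 m from the base axis. Payload 7.3 kg.
Tool frame: the origin (TCP) lies between the finger pads; the fingertips stand robot.tcp_to_tips ahead of it and the grasp point (between the pads) lies 2 mm behind it (robot.tcp_to_tips is the distance from the TCP to the fingertips, in m); y points along the fingers, x is the direction in which the jaws open and shut, and the axes are right-handed (so a half turn about y gives the same grasp; the last joint's range is limited). The gripper opens to 92 mm and grips with 3 to 60 N. Pads are 19 mm wide; open, the fingers measure 130 mm over their backs; the gripper's body (75 mm by 190 mm) begins 47 mm behind the grasp point.
Start: joints at [1.157, 0.342, 1.524, -0, 1.275, -0.146], TCP at [0.139, 0.506, 0.244] pointing down, gripper open.
Joint ranges: [-2.53, 2.53], [-0.77, 2.02], [0.04, 2.7], [-1, 4.14], [0.28, 2.66], [-3.11, 3.11]. Speed limits (rad/s): [2.57, 2.57, 3.14, 3.14, 3.14, 3.14].

INTERFACE

Orientations are given as [roll, pitch, yaw] about the fixed x, y, z axes, in that order (R = Rz(yaw) Ry(pitch) Rx(roll)).
In Python, from cell import status, read_camera, get_calibration, robot gives the robot as it stands.
- The arm moves only by the shell command python3 -m creep 'ROWS' [FORCE]. ROWS is JSON, a list of rows, each an object of numbers: "dx", "dy", "dz": the shift along the tool's x, y, z in m; "rx", "ry", "rz": the turn, a rotation vector about the tool's x, y, z in rad; "gripper": the opening, from 0 (shut) to 1 (fully open). A call has 1 to 20 rows; each row is the pose to reach, as a shift and turn from the pose commanded when the call began, along the tool's axes at that moment; what a row does not reach only later rows make up. A row lasts 1/8 s, in which the tool goes at most 62.5 mm and 10.7 degrees, less where a joint would pass 70% of its speed; a pose out of reach is approached as far as the arm can. A call with a gripper value outside its range is refused whole. The fingers move at their own pace and stop on an object; FORCE is the grip in N (left out, the last holds). Time passes only in rows, so rows that repeat a pose let the fingers close. It gives the time, the measured TCP pose, the force and the opening at its end, in the units of the state.
- status.observe(): the state, without advancing time (a new reading comes with each control period).
- read_camera(name): name is "side" or "top"; returns (picture, depth): 480x640x3 uint8, red, green, blue; 480x640 float32, m along the optical axis (not along the pixel's ray), 0 where there is no reading.
- get_calibration(name): a dict with "fx", "fy", "cx", "cy" (pixels), "xyz" and "rotation" of the camera in the world. Camera axes: x right, y down, z forward; pixel columns grow to the right and rows downward; lengths in m; the calibration is good to about 2 mm. A picture is of the moment at which its call begins. get_calibration takes no time and is no camera call.
- robot.hand_in(): hands the job in, once; it reports no verdict.
The state is a dict: "time": time; "qpos": joint angles; "qvel": joint speeds; "joint_efforts": joint torques, N m; "tool_pos": TCP position; "tool_rot": TCP orientation; "contact_force": force on the tool from outside, world axes, zero at the start; "torque": the same for the moment, N m; "opening": finger opening in m.
Only numpy, scipy, OpenCV 4.12 (cv2) and the standard library are available. Lean on these libraries where they do the work, as an engineer would, in place of code of your own. Each camera call takes 0.05 s, during which the arm holds its last target.

## Working session

There is one attempt and no reset: what is moved stays moved. The work goes in short steps, Python scripts to look and compute and a shell command to move; the robot and the scene stay as the last step left them, time stands still between calls to the robot, and variables do not carry over. Pictures are saved under pics/ and viewed, and the job is handed in when it is done.

```bash
ls; mkdir -p pics
python3 - <<'E'
from cell import status, read_camera, get_calibration, robot
import cv2
s=status.observe();print(s)
print(robot.tcp_to_tips, [a for a in dir(robot) if a[0]!='_'])
for n in('side','top'):
    c=get_calibration(n);print(n,c)
    p,d=read_camera(n);cv2.imwrite(f'pics/{n}0.png',p[:,:,::-1])
    import numpy as np;np.save(f'{n}0.npy',d)
E
```

```text
pics
{'time': 0.0, 'qpos': array([ 1.15699993e+00,  3.42723687e-01,  1.52500446e+00, -8.89095599e-08,
        1.27533117e+00, -1.46008783e-01]), 'qvel': array([-0.00204238, -0.00024182,  0.0015269 , -0.00071305, -0.00098138,
       -0.00022924]), 'joint_efforts': array([ 8.16277807e-04, -4.31248891e+01, -2.44215167e+01,  7.18762167e-02,
        5.58859447e-02, -1.38344622e-04]), 'tool_pos': array([0.13875265, 0.5059637 , 0.2430488 ]), 'tool_rot': array([-1.57058303e+00,  1.45106600e-03,  1.30300889e+00]), 'contact_force': array([ 0.38275219, -0.18575589,  0.26518987]), 'torque': array([0.00660838, 0.01185733, 0.03218361]), 'opening': 0.09158996275187735}
0.017 ['IKError', 'hand_in', 'tcp_to_tips']
side {'fx': 526.7621243853569, 'fy': 526.7621243853569, 'cx': 323.1010316824275, 'cy': 232.1693684378482, 'xyz': array([-0.24064315, -0.79256128,  1.19965083]), 'rotation': array([-2.36537251, -0.01670455, -0.73100746])}
top {'fx': 478.7304095689893, 'fy': 478.7304095689893, 'cx': 324.8001028617814, 'cy': 242.761503648684, 'xyz': array([ 0.42856377, -0.05345689,  1.32469319]), 'rotation': array([-3.08222045,  0.02696373, -1.54285188])}
```

View pics/top0.png

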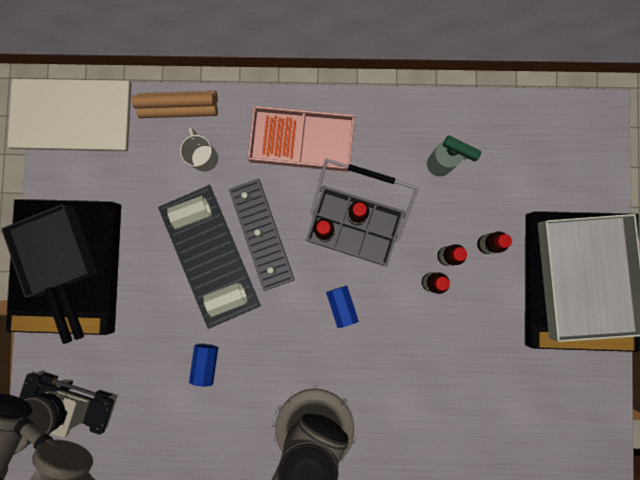

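View pics/side0.png

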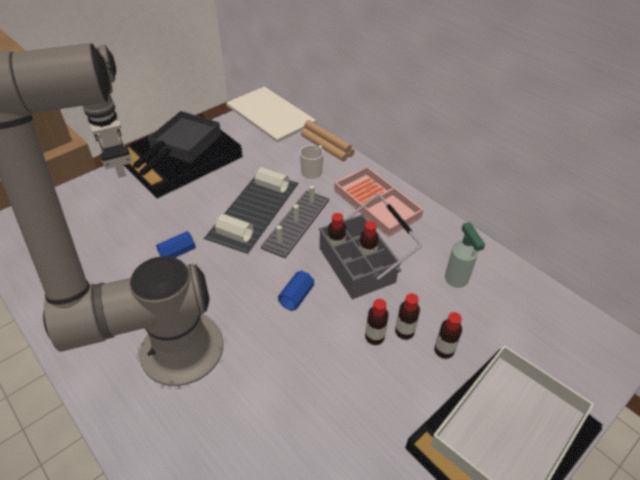

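```bash
cat > h.py <<'E'
import numpy as np, cv2
from scipy.spatial.transform import Rotation as R
from cell import status, read_camera, get_calibration, robot
def K(n):
    c=get_calibration(n); return c, R.from_euler('xyz',c['rotation']).as_matrix()
def cloud(n,d):
    c,M=K(n); v,u=np.mgrid[0:480,0:640]
    P=np.stack([(u-c['cx'])/c['fx']*d,(v-c['cy'])/c['fy']*d,d],-1)
    W=P@M.T+c['xyz']; W[d<=0]=np.nan; return W
def ray(n,u,v):
    c,M=K(n); r=M@np.array([(u-c['cx'])/c['fx'],(v-c['cy'])/c['fy'],1]); return c['xyz'],r
def tri(ut,us):
    o1,r1=ray('top',*ut);o2,r2=ray('side',*us)
    A=np.stack([r1,-r2],1);t=np.linalg.lstsq(A,o2-o1,rcond=None)[0]
    a=o1+r1*t[0];b=o2+r2*t[1];return (a+b)/2,np.linalg.norm(a-b)
def atz(n,u,v,z):
    o,r=ray(n,u,v);return o+r*(z-o[2])/r[2]
def proj(n,p):
    c,M=K(n);q=M.T@(np.array(p)-c['xyz']);return c['fx']*q[0]/q[2]+c['cx'],c['fy']*q[1]/q[2]+c['cy']
def snap(tag):
    o={}
    for n in('top','side'):
        p,d=read_camera(n);cv2.imwrite(f'pics/{n}_{tag}.png',p[:,:,::-1]);np.save(f'{n}_{tag}.npy',d);o[n]=(p,d)
    return o
E
cp top0.npy top_0.npy; cp side0.npy side_0.npy
python3 - <<'E'
from h import *
for n in('top','side'):
    p=cv2.imread(f'pics/{n}0.png');d=np.load(f'{n}0.npy');W=cloud(n,d)
    b,g,r=[p[:,:,i].astype(int) for i in range(3)]
    m=((r>120)&(g<50)&(b<50)).astype('uint8')
    k,l,st,c=cv2.connectedComponentsWithStats(m)
    for i in range(1,k):
        if st[i,4]>30:
            w=W[l==i]; print(n,c[i].round(1),st[i,4],np.nanmedian(w,0).round(3),np.nanmax(w[:,2]).round(3), np.nanmean(w[w[:,2]>np.nanmax(w[:,2])-.006],0).round(3))
    z=W[...,2]; print(n,'table z',[np.round(z[v,u],4) for u,v in([(500,350),(100,350),(400,380),(250,120)] if n=='top' else [(300,350),(200,320),(380,420)])])
E
```

```text
top [359.1 208.7] 138 [ 0.583 -0.102  0.155] 0.161 [ 0.583 -0.102  0.157]
top [322.9 226.9] 139 [ 0.536 -0.014  0.155] 0.16 [ 0.536 -0.014  0.156]
top [504.7 240.4] 138 [ 0.516 -0.458  0.151] 0.155 [ 0.514 -0.457  0.151]
top [459.9 253.6] 138 [ 0.479 -0.35   0.151] 0.157 [ 0.48  -0.349  0.153]
top [442.2 283.1] 140 [ 0.407 -0.308  0.15 ] 0.156 [ 0.407 -0.306  0.152]
top table z [np.float64(-0.0029), np.float64(-0.0039), np.float64(-0.0008), np.float64(0.0005)]
side table z [np.float64(-0.0084), np.float64(0.1265), np.float64(0.0002)]
```

Run:
```python
import cv2
p=cv2.imread('pics/top0.png')
cv2.imwrite('pics/c1.png',cv2.resize(p[150:280,290:430],None,fx=5,fy=4.6,interpolation=2))
cv2.imwrite('pics/c2.png',cv2.resize(p[170:340,150:310],None,fx=3.5,fy=3.5,interpolation=2))
p=cv2.imread('pics/side0.png')
cv2.imwrite('pics/c3.png',cv2.resize(p[180:310,300:440],None,fx=5,fy=4.6,interpolation=2))
cv2.imwrite('pics/c4.png',cv2.resize(p[150:270,190:340],None,fx=5,fy=5,interpolation=2))
```

```text
(no output)
```

View pics/c1.png

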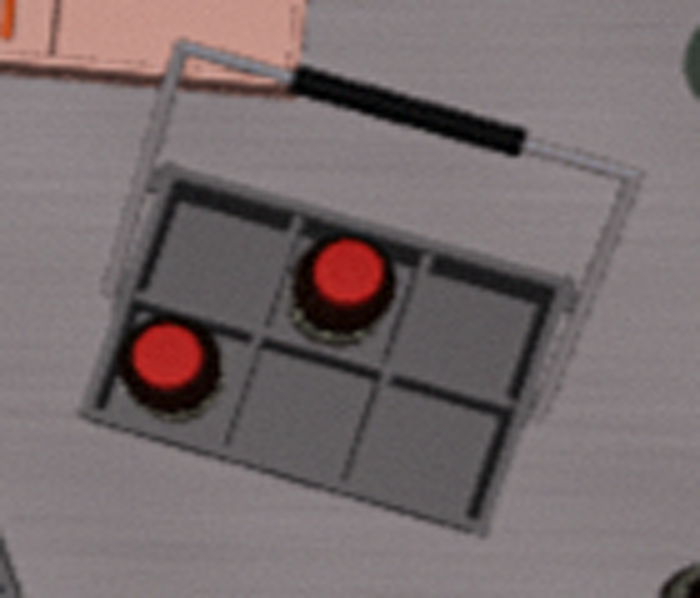

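View pics/c3.png

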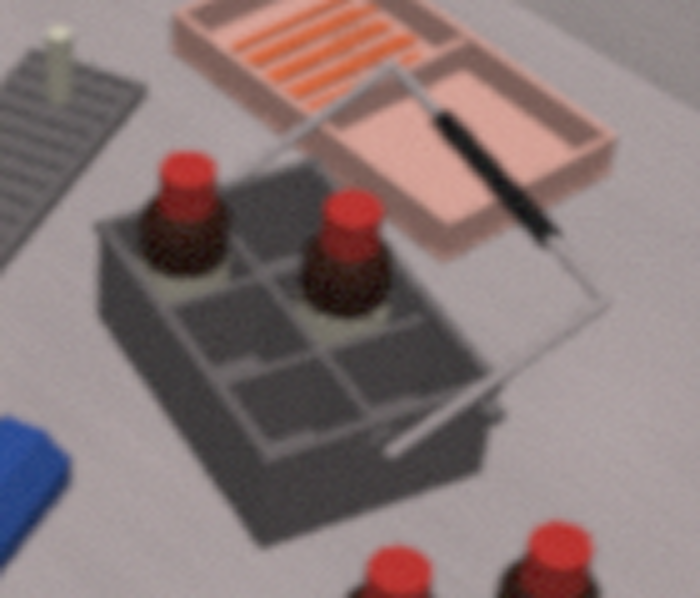

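View pics/c2.png

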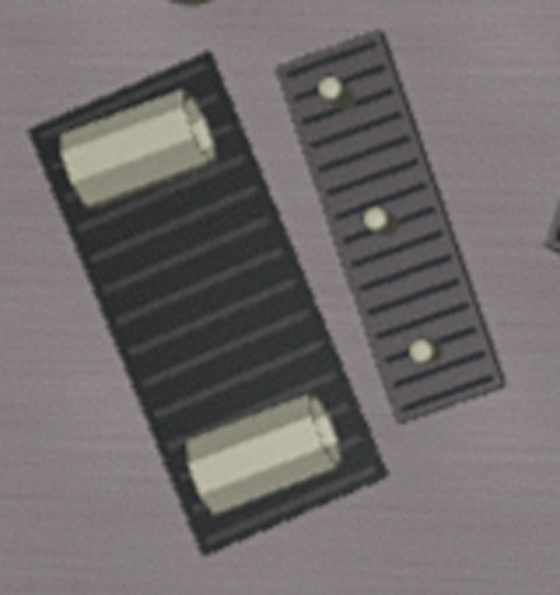

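View pics/c4.png

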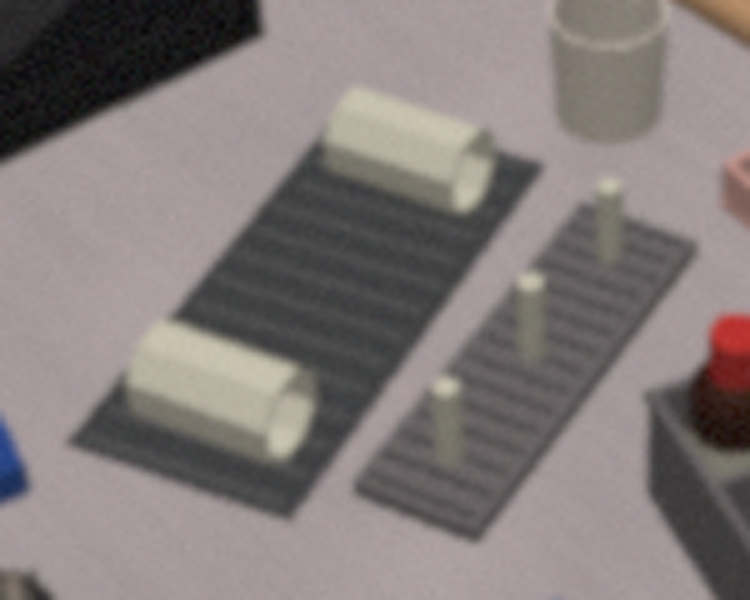

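Run:
```python
from h import *
p=cv2.imread(f'pics/side0.png')
b,g,r=[p[:,:,i].astype(int) for i in range(3)]
m=((r>110)&(g<80)&(b<80)&(r-g>70)).astype('uint8')
k,l,st,c=cv2.connectedComponentsWithStats(m)
for i in range(1,k):
    if st[i,4]>30: print('side',c[i].round(1),st[i])
def o(x,y,s=(5,4.6),o=(290,150)): return (x/s[0]+o[0],y/s[1]+o[1])
C=[o(165,172),o(575,285),o(485,530),o(82,412)]
S=[(x/5+300,y/4.6+180) for x,y in [(318,165),(500,375),(265,460),(98,225)]]
Q=[]
for a,b_ in zip(C,S):
    t=tri(a,b_); Q.append(atz('top',*a,.09)); print('corner',Q[-1].round(4),'side@.09',atz('side',*b_,.09).round(4),'tri',t[0].round(4),t[1].round(4))
Q=np.array(Q);print('centre',Q.mean(0), 'sizes',[np.linalg.norm(Q[i]-Q[(i+1)%4]).round(4) for i in range(4)])
y=(Q[0]-Q[1])+(Q[3]-Q[2]);print('yaw of y axis -90', np.arctan2(y[1],y[0])-np.pi/2)
x=(Q[0]-Q[3])+(Q[1]-Q[2]);print('yaw x',np.arctan2(x[1],x[0]))
# grip ends
for a,b_ in [((300,80),(440,120)),((520,142),(550,238)),((410,111),(495,179))]:
    t=tri(o(*a),(b_[0]/5+300,b_[1]/4.6+180));print('grip',t[0].round(4),t[1].round(4))
# pegs
for a,b_ in [((330,88),(608,185)),((376,218),(530,282)),((421,350),(445,386))]:
    a=(a[0]/3.5+150,a[1]/3.5+170);b_=(b_[0]/5+190,b_[1]/5+150)
    t=tri(a,b_);print('peg',t[0].round(4),t[1].round(4),'top@.08',atz('top',*a,.08).round(4))
# tray corners top z=.015
q=[atz('top',x/3.5+150,y/3.5+170,.015) for x,y in [(278,67),(380,32),(503,385),(402,422)]]
q=np.array(q);print('rack',q.round(4),q.mean(0))
y=(q[0]-q[3])+(q[1]-q[2]);print('rack yaw',np.arctan2(y[1],y[0])-np.pi/2)
```

```text
side [337.  219.2] [332 214  11  13 100]
side [370.2 227.1] [365 221  12  15 124]
side [411.3 300.5] [406 294  12  15 136]
side [379.3 306.1] [374 299  12  16 143]
side [454.1 319.6] [448 313  13  16 147]
corner [ 0.6452 -0.0094  0.09  ] side@.09 [ 0.6405 -0.0228  0.09  ] tri [ 0.6499 -0.0108  0.0752] 0.0057
corner [ 0.5862 -0.223   0.09  ] side@.09 [ 0.5867 -0.2213  0.09  ] tri [ 0.5856 -0.2225  0.0919] 0.0008
corner [ 0.4475 -0.1795  0.09  ] side@.09 [ 0.4405 -0.1824  0.09  ] tri [ 0.4464 -0.1792  0.0824] 0.0032
corner [0.5081 0.0297 0.09  ] side@.09 [0.5018 0.0232 0.09  ] tri [0.5086 0.0305 0.08  ] 0.0002
centre [ 0.54672469 -0.09554627  0.09      ] sizes [np.float64(0.2216), np.float64(0.1454), np.float64(0.2178), np.float64(0.1426)]
yaw of y axis -90 -0.2757109310142438
yaw x -0.2912270787113646
grip [ 0.6872 -0.0761  0.1398] 0.0034
grip [ 0.6575 -0.1878  0.1364] 0.0003
grip [ 0.6728 -0.1323  0.1368] 0.0012
peg [0.6232 0.1993 0.071 ] 0.0005 top@.08 [0.6216 0.1977 0.08  ]
peg [0.5251 0.161  0.0705] 0.0001 top@.08 [0.5244 0.1594 0.08  ]
peg [0.4268 0.1235 0.0705] 0.0 top@.08 [0.4268 0.1222 0.08  ]
rack [[0.6474 0.2529 0.015 ]
 [0.6773 0.1727 0.015 ]
 [0.4012 0.0662 0.015 ]
 [0.3702 0.1443 0.015 ]] [0.52404439 0.15899671 0.015     ]
rack yaw -1.2000567925100338
```

```bash
cat >> h.py <<'E'
def tool():
    s=status.observe();return np.array(s['tool_pos']),R.from_euler('xyz',s['tool_rot']).as_matrix(),s
def need(p,yaw=None,M=None):
    t,T,s=tool()
    if yaw is not None: M=(R.from_euler('z',yaw)*R.from_euler('x',-np.pi/2)).as_matrix()
    d=T.T@(np.array(p)-t)
    r=np.zeros(3) if M is None else R.from_matrix(T.T@M).as_rotvec()
    print('to',np.round(p,3),'d',d.round(4),'r',r.round(3),'rows',max(np.linalg.norm(d)/.0625,np.linalg.norm(r)/.187).round(1))
E
python3 - <<'E'
from h import *
for a,b in [((359.1,208.7),(370.2,227.1)),((322.9,226.9),(337,219.2)),((504.7,240.4),(454.1,319.6)),((459.9,253.6),(411.3,300.5)),((442.2,283.1),(379.3,306.1))]:
    t=tri(a,b);print(t[0].round(4),t[1].round(4),'top@.147',atz('top',*a,.147).round(4),'side@.14',atz('side',*b,.14).round(4))
for p in [(.4,.25,.32),(.47,-.1,.32),(.41,-.305,.3)]: need(p,0.5)
E
```

```text
[ 0.5847 -0.1019  0.1379] 0.0019 top@.147 [ 0.5842 -0.1021  0.147 ] side@.14 [ 0.5822 -0.1027  0.14  ]
[ 0.5375 -0.0131  0.1341] 0.0014 top@.147 [ 0.5368 -0.014   0.147 ] side@.14 [ 0.5327 -0.0169  0.14  ]
[ 0.5143 -0.4611  0.1354] 0.0044 top@.147 [ 0.515  -0.4588  0.147 ] side@.14 [ 0.5091 -0.4612  0.14  ]
[ 0.4792 -0.3525  0.1345] 0.0035 top@.147 [ 0.4799 -0.3506  0.147 ] side@.14 [ 0.474  -0.3537  0.14  ]
[ 0.4057 -0.3106  0.1337] 0.0024 top@.147 [ 0.4068 -0.3086  0.147 ] side@.14 [ 0.4009 -0.3128  0.14  ]
to [0.4  0.25 0.32] d [-0.1778 -0.0767 -0.3196] r [ 0.     0.803 -0.001] rows 6.0
to [ 0.47 -0.1   0.32] d [-0.4968 -0.0763 -0.4798] r [ 0.     0.803 -0.001] rows 11.1
to [ 0.41  -0.305  0.3  ] d [-0.7104 -0.056  -0.4762] r [ 0.     0.803 -0.001] rows 13.7
```

```bash
python3 -m creep '[{"dx":-0.178,"dy":-0.077,"dz":-0.32,"ry":0.803},{"dx":-0.178,"dy":-0.077,"dz":-0.32,"ry":0.803},{"dx":-0.178,"dy":-0.077,"dz":-0.32,"ry":0.803},{"dx":-0.178,"dy":-0.077,"dz":-0.32,"ry":0.803},{"dx":-0.178,"dy":-0.077,"dz":-0.32,"ry":0.803},{"dx":-0.178,"dy":-0.077,"dz":-0.32,"ry":0.803},{"dx":-0.497,"dy":-0.077,"dz":-0.48,"ry":0.803},{"dx":-0.497,"dy":-0.077,"dz":-0.48,"ry":0.803},{"dx":-0.497,"dy":-0.077,"dz":-0.48,"ry":0.803},{"dx":-0.497,"dy":-0.077,"dz":-0.48,"ry":0.803},{"dx":-0.497,"dy":-0.077,"dz":-0.48,"ry":0.803},{"dx":-0.497,"dy":-0.077,"dz":-0.48,"ry":0.803},{"dx":-0.71,"dy":-0.05,"dz":-0.476,"ry":0.803},{"dx":-0.71,"dy":-0.05,"dz":-0.476,"ry":0.803},{"dx":-0.71,"dy":-0.05,"dz":-0.476,"ry":0.803},{"dx":-0.71,"dy":-0.05,"dz":-0.476,"ry":0.803},{"dx":-0.71,"dy":-0.05,"dz":-0.476,"ry":0.803}]'
python3 - <<'E'
from h import *
need((.406,-.3095,.134),.5);need((.406,-.3095,.31),.5)
print(tool()[2]['qpos'].round(4),tool()[0])
E
```

```text
to [ 0.406 -0.31   0.134] d [-0.7156  0.11   -0.4735] r [ 0.     0.803 -0.001] rows 13.8
to [ 0.406 -0.31   0.31 ] d [-0.7158 -0.066  -0.4735] r [ 0.     0.803 -0.001] rows 13.8
[ 1.157   0.3427  1.5249  0.      1.2754 -0.146 ] [0.13876772 0.50598787 0.24311463]invalid input at $[0]: expected keys dx, dy, dz, rx, ry, rz, gripper
```

```bash
python3 -m creep '[{"dx":-0.178,"dy":-0.077,"dz":-0.32,"rx":0,"ry":0.803,"rz":0,"gripper":1},{"dx":-0.178,"dy":-0.077,"dz":-0.32,"rx":0,"ry":0.803,"rz":0,"gripper":1},{"dx":-0.178,"dy":-0.077,"dz":-0.32,"rx":0,"ry":0.803,"rz":0,"gripper":1},{"dx":-0.178,"dy":-0.077,"dz":-0.32,"rx":0,"ry":0.803,"rz":0,"gripper":1},{"dx":-0.178,"dy":-0.077,"dz":-0.32,"rx":0,"ry":0.803,"rz":0,"gripper":1},{"dx":-0.178,"dy":-0.077,"dz":-0.32,"rx":0,"ry":0.803,"rz":0,"gripper":1},{"dx":-0.497,"dy":-0.077,"dz":-0.48,"rx":0,"ry":0.803,"rz":0,"gripper":1},{"dx":-0.497,"dy":-0.077,"dz":-0.48,"rx":0,"ry":0.803,"rz":0,"gripper":1},{"dx":-0.497,"dy":-0.077,"dz":-0.48,"rx":0,"ry":0.803,"rz":0,"gripper":1},{"dx":-0.497,"dy":-0.077,"dz":-0.48,"rx":0,"ry":0.803,"rz":0,"gripper":1},{"dx":-0.497,"dy":-0.077,"dz":-0.48,"rx":0,"ry":0.803,"rz":0,"gripper":1},{"dx":-0.497,"dy":-0.077,"dz":-0.48,"rx":0,"ry":0.803,"rz":0,"gripper":1},{"dx":-0.716,"dy":-0.05,"dz":-0.474,"rx":0,"ry":0.803,"rz":0,"gripper":1},{"dx":-0.716,"dy":-0.05,"dz":-0.474,"rx":0,"ry":0.803,"rz":0,"gripper":1},{"dx":-0.716,"dy":-0.05,"dz":-0.474,"rx":0,"ry":0.803,"rz":0,"gripper":1},{"dx":-0.716,"dy":-0.05,"dz":-0.474,"rx":0,"ry":0.803,"rz":0,"gripper":1},{"dx":-0.716,"dy":-0.05,"dz":-0.474,"rx":0,"ry":0.803,"rz":0,"gripper":1}]'
python3 - <<'E'
from h import *
need((.406,-.3095,.134),.5);need((.406,-.3095,.31),.5)
print(tool()[2]['qpos'].round(4),tool()[0])
E
```

```text
time: 2.22
tool_pos: [0.4054, -0.3114, 0.2926]
tool_rot: [-1.569, 0.001, 0.496]
contact_force: [-0.5, 0.3, 0.6]
opening: 0.0918
to [ 0.406 -0.31   0.134] d [0.0015 0.1586 0.0011] r [-0.002 -0.004 -0.001] rows 2.5
to [ 0.406 -0.31   0.31 ] d [ 0.0014 -0.0174  0.0014] r [-0.002 -0.004 -0.001] rows 0.3
[-8.0480e-01  2.8310e-01  1.4719e+00 -1.0000e-04  1.3885e+00 -1.3010e+00] [ 0.40543432 -0.31135444  0.29259809]
```

```bash
python3 -m creep '[{"dx":0.0015,"dy":0.06,"dz":0.001,"rx":0,"ry":0,"rz":0,"gripper":1},{"dx":0.0015,"dy":0.12,"dz":0.001,"rx":0,"ry":0,"rz":0,"gripper":1},{"dx":0.0015,"dy":0.158,"dz":0.001,"rx":0,"ry":0,"rz":0,"gripper":1},{"dx":0.0015,"dy":0.158,"dz":0.001,"rx":0,"ry":0,"rz":0,"gripper":1},{"dx":0.0015,"dy":0.158,"dz":0.001,"rx":0,"ry":0,"rz":0,"gripper":0},{"dx":0.0015,"dy":0.158,"dz":0.001,"rx":0,"ry":0,"rz":0,"gripper":0},{"dx":0.0015,"dy":0.158,"dz":0.001,"rx":0,"ry":0,"rz":0,"gripper":0},{"dx":0.0015,"dy":0.158,"dz":0.001,"rx":0,"ry":0,"rz":0,"gripper":0},{"dx":0.0015,"dy":0.158,"dz":0.001,"rx":0,"ry":0,"rz":0,"gripper":0}]' 25
python3 - <<'E'
from h import *
need((.406,-.3095,.134),.5);need((.406,-.3095,.31),.5);need((.562,-.172,.315),.5)
E
```

```text
time: 3.35
tool_pos: [0.4074, -0.3081, 0.1359]
tool_rot: [-1.571, -0.0, 0.5]
contact_force: [-0.2, -0.4, 0.0]
opening: 0.0468
to [ 0.406 -0.31   0.134] d [-0.0019  0.0019 -0.0006] r [ 0. -0.  0.] rows 0.0
to [ 0.406 -0.31   0.31 ] d [-0.0019 -0.1741 -0.0006] r [ 0. -0.  0.] rows 2.8
to [ 0.562 -0.172  0.315] d [ 0.2009 -0.179   0.0453] r [ 0. -0.  0.] rows 4.4
```

```bash
python3 -m creep '[{"dx":0,"dy":0,"dz":0,"rx":0,"ry":0,"rz":0,"gripper":0},{"dx":0,"dy":0,"dz":0,"rx":0,"ry":0,"rz":0,"gripper":0},{"dx":0,"dy":0,"dz":0,"rx":0,"ry":0,"rz":0,"gripper":0},{"dx":0,"dy":-0.02,"dz":0,"rx":0,"ry":0,"rz":0,"gripper":0},{"dx":0,"dy":-0.06,"dz":0,"rx":0,"ry":0,"rz":0,"gripper":0}]' 25
python3 - <<'E'
from h import *
need((.562,-.172,.315),.5);need((.562,-.172,.142),.5)
E
```

```text
time: 3.98
tool_pos: [0.4063, -0.3069, 0.1942]
tool_rot: [-1.565, 0.001, 0.5]
contact_force: [1.0, -0.7, -3.3]
opening: 0.0332
to [ 0.562 -0.172  0.315] d [ 0.2011 -0.1208  0.0444] r [-0.006 -0.    -0.001] rows 3.8
to [ 0.562 -0.172  0.142] d [0.2014 0.0522 0.0434] r [-0.006 -0.    -0.001] rows 3.4
```

```bash
python3 -m creep '[{"dx":0,"dy":-0.06,"dz":0,"rx":0,"ry":0,"rz":0,"gripper":0},{"dx":0.03,"dy":-0.11,"dz":0.006,"rx":0,"ry":0,"rz":0,"gripper":0},{"dx":0.09,"dy":-0.115,"dz":0.02,"rx":0,"ry":0,"rz":0,"gripper":0},{"dx":0.15,"dy":-0.12,"dz":0.033,"rx":0,"ry":0,"rz":0,"gripper":0},{"dx":0.201,"dy":-0.12,"dz":0.044,"rx":0,"ry":0,"rz":0,"gripper":0},{"dx":0.201,"dy":-0.12,"dz":0.044,"rx":0,"ry":0,"rz":0,"gripper":0},{"dx":0.201,"dy":-0.12,"dz":0.044,"rx":0,"ry":0,"rz":0,"gripper":0}]'
python3 - <<'E'
from h import *
need((.562,-.172,.25),.5);need((.562,-.172,.142),.5)
snap('1')
p=cv2.imread('pics/side_1.png');cv2.imwrite('pics/c5.png',cv2.resize(p[130:330,280:440],None,fx=4,fy=3,interpolation=2))
E
```

```text
time: 4.85
tool_pos: [0.5622, -0.1729, 0.3147]
tool_rot: [-1.569, 0.002, 0.501]
contact_force: [0.0, -0.5, -3.6]
opening: 0.0333
to [ 0.562 -0.172  0.25 ] d [0.0004 0.0647 0.0008] r [-0.002  0.001 -0.002] rows 1.0
to [ 0.562 -0.172  0.142] d [0.0006 0.1727 0.0006] r [-0.002  0.001 -0.002] rows 2.8
```

View pics/c5.png

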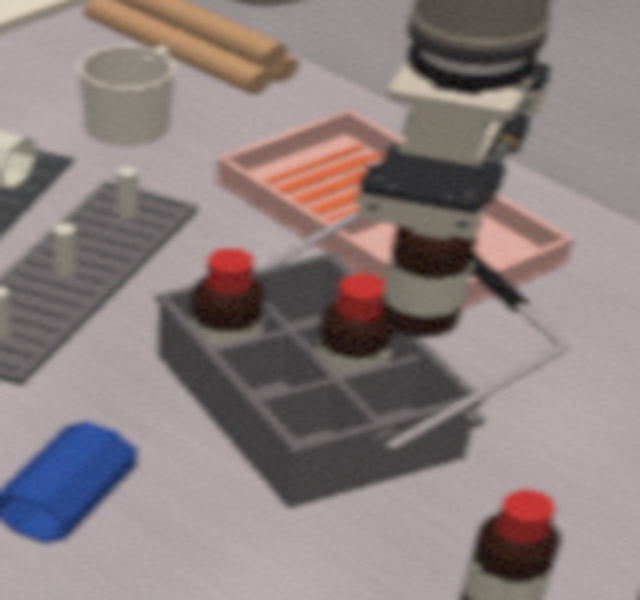

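```bash
python3 -m creep '[{"dx":0.0005,"dy":0.05,"dz":0.0007,"rx":0,"ry":0,"rz":0,"gripper":0},{"dx":0.0005,"dy":0.09,"dz":0.0007,"rx":0,"ry":0,"rz":0,"gripper":0},{"dx":0.0005,"dy":0.12,"dz":0.0007,"rx":0,"ry":0,"rz":0,"gripper":0},{"dx":0.0005,"dy":0.15,"dz":0.0007,"rx":0,"ry":0,"rz":0,"gripper":0},{"dx":0.0005,"dy":0.168,"dz":0.0007,"rx":0,"ry":0,"rz":0,"gripper":0},{"dx":0.0005,"dy":0.173,"dz":0.0007,"rx":0,"ry":0,"rz":0,"gripper":0},{"dx":0.0005,"dy":0.173,"dz":0.0007,"rx":0,"ry":0,"rz":0,"gripper":0}]'
```

```text
time: 5.82
tool_pos: [0.5626, -0.1729, 0.1432]
tool_rot: [-1.571, -0.0, 0.499]
contact_force: [-0.2, 0.6, -3.0]
opening: 0.0336
```

```bash
python3 -m creep '[{"dx":0,"dy":0.002,"dz":0,"rx":0,"ry":0,"rz":0,"gripper":0},{"dx":0,"dy":0.002,"dz":0,"rx":0,"ry":0,"rz":0,"gripper":0.6},{"dx":0,"dy":0.002,"dz":0,"rx":0,"ry":0,"rz":0,"gripper":0.6},{"dx":0,"dy":0.002,"dz":0,"rx":0,"ry":0,"rz":0,"gripper":0.6},{"dx":0,"dy":-0.02,"dz":0,"rx":0,"ry":0,"rz":0,"gripper":0.6},{"dx":0,"dy":-0.06,"dz":0,"rx":0,"ry":0,"rz":0,"gripper":0.6},{"dx":0,"dy":-0.07,"dz":0,"rx":0,"ry":0,"rz":0,"gripper":0.9}]'
python3 - <<'E'
from h import *
need((.479,-.352,.22),.5);need((.479,-.352,.136),.5)
E
```

```text
time: 6.7
tool_pos: [0.564, -0.1726, 0.2156]
tool_rot: [-1.575, -0.003, 0.5]
contact_force: [0.1, 0.5, -0.9]
opening: 0.0611
to [ 0.479 -0.352  0.22 ] d [-0.1606 -0.0045 -0.1167] r [0.004 0.    0.003] rows 3.2
to [ 0.479 -0.352  0.136] d [-0.1608  0.0795 -0.1163] r [0.004 0.    0.003] rows 3.4
```

```bash
python3 -m creep '[{"dx":-0.05,"dy":-0.004,"dz":-0.036,"rx":0,"ry":0,"rz":0,"gripper":0.9},{"dx":-0.1,"dy":-0.004,"dz":-0.073,"rx":0,"ry":0,"rz":0,"gripper":0.9},{"dx":-0.15,"dy":-0.004,"dz":-0.109,"rx":0,"ry":0,"rz":0,"gripper":0.9},{"dx":-0.1607,"dy":-0.004,"dz":-0.1165,"rx":0.004,"ry":0,"rz":0.003,"gripper":0.9},{"dx":-0.1607,"dy":0.04,"dz":-0.1165,"rx":0.004,"ry":0,"rz":0.003,"gripper":0.9},{"dx":-0.1607,"dy":0.079,"dz":-0.1165,"rx":0.004,"ry":0,"rz":0.003,"gripper":0.9},{"dx":-0.1607,"dy":0.079,"dz":-0.1165,"rx":0.004,"ry":0,"rz":0.003,"gripper":0},{"dx":-0.1607,"dy":0.079,"dz":-0.1165,"rx":0.004,"ry":0,"rz":0.003,"gripper":0},{"dx":-0.1607,"dy":0.079,"dz":-0.1165,"rx":0.004,"ry":0,"rz":0.003,"gripper":0},{"dx":-0.1607,"dy":0.079,"dz":-0.1165,"rx":0.004,"ry":0,"rz":0.003,"gripper":0},{"dx":-0.1607,"dy":0.079,"dz":-0.1165,"rx":0.004,"ry":0,"rz":0.003,"gripper":0},{"dx":-0.1607,"dy":0.079,"dz":-0.1165,"rx":0.004,"ry":0,"rz":0.003,"gripper":0},{"dx":-0.1607,"dy":0.079,"dz":-0.1165,"rx":0.004,"ry":0,"rz":0.003,"gripper":0},{"dx":-0.1607,"dy":0.079,"dz":-0.1165,"rx":0.004,"ry":0,"rz":0.003,"gripper":0}]'
python3 - <<'E'
from h import *
need((.494,-.152,.26),.5);need((.494,-.152,.315),.5);need((.494,-.152,.141),.5)
E
```

```text
time: 8.45
tool_pos: [0.478, -0.3515, 0.1341]
tool_rot: [-1.568, 0.002, 0.5]
contact_force: [1.6, 1.5, 4.3]
opening: 0.0337
to [ 0.494 -0.152  0.26 ] d [ 0.1094 -0.1256  0.1678] r [-0.003  0.    -0.002] rows 3.8
to [ 0.494 -0.152  0.315] d [ 0.1093 -0.1806  0.168 ] r [-0.003  0.    -0.002] rows 4.3
to [ 0.494 -0.152  0.141] d [ 0.1097 -0.0066  0.1675] r [-0.003  0.    -0.002] rows 3.2
```

```bash
python3 -m creep '[{"dx":0,"dy":-0.03,"dz":0,"rx":0,"ry":0,"rz":0,"gripper":0},{"dx":0,"dy":-0.08,"dz":0,"rx":0,"ry":0,"rz":0,"gripper":0},{"dx":0.02,"dy":-0.13,"dz":0.03,"rx":0,"ry":0,"rz":0,"gripper":0},{"dx":0.05,"dy":-0.135,"dz":0.077,"rx":0,"ry":0,"rz":0,"gripper":0},{"dx":0.08,"dy":-0.135,"dz":0.123,"rx":0,"ry":0,"rz":0,"gripper":0},{"dx":0.1095,"dy":-0.135,"dz":0.168,"rx":0,"ry":0,"rz":0,"gripper":0},{"dx":0.1095,"dy":-0.135,"dz":0.168,"rx":0,"ry":0,"rz":0,"gripper":0},{"dx":0.1095,"dy":-0.135,"dz":0.168,"rx":0,"ry":0,"rz":0,"gripper":0},{"dx":0.1095,"dy":-0.1,"dz":0.168,"rx":0,"ry":0,"rz":0,"gripper":0},{"dx":0.1095,"dy":-0.06,"dz":0.168,"rx":0,"ry":0,"rz":0,"gripper":0},{"dx":0.1095,"dy":-0.03,"dz":0.168,"rx":0,"ry":0,"rz":0,"gripper":0},{"dx":0.1095,"dy":-0.01,"dz":0.168,"rx":0,"ry":0,"rz":0,"gripper":0},{"dx":0.1095,"dy":-0.005,"dz":0.168,"rx":0,"ry":0,"rz":0,"gripper":0},{"dx":0.1095,"dy":-0.005,"dz":0.168,"rx":0,"ry":0,"rz":0,"gripper":0}]'
python3 - <<'E'
from h import *
need((.494,-.152,.139),.5)
E
```

```text
time: 10.2
tool_pos: [0.4931, -0.153, 0.1396]
tool_rot: [-1.567, 0.003, 0.498]
contact_force: [-2.1, 0.1, 2.5]
opening: 0.0339
to [ 0.494 -0.152  0.139] d [0.0013 0.0006 0.0005] r [-0.004 -0.002 -0.003] rows 0.0
```

Touching the floor. Release, and on to bottle C.

```bash
python3 -m creep '[{"dx":0,"dy":0,"dz":0,"rx":0,"ry":0,"rz":0,"gripper":0.6},{"dx":0,"dy":0,"dz":0,"rx":0,"ry":0,"rz":0,"gripper":0.6},{"dx":0,"dy":0,"dz":0,"rx":0,"ry":0,"rz":0,"gripper":0.6},{"dx":0,"dy":-0.02,"dz":0,"rx":0,"ry":0,"rz":0,"gripper":0.6},{"dx":0,"dy":-0.06,"dz":0,"rx":0,"ry":0,"rz":0,"gripper":0.6},{"dx":0,"dy":-0.08,"dz":0,"rx":0,"ry":0,"rz":0,"gripper":0.9}]'
python3 - <<'E'
from h import *
need((.514,-.4605,.22),.5);need((.514,-.4605,.136),.5)
E
```

```text
time: 10.95
tool_pos: [0.4942, -0.152, 0.221]
tool_rot: [-1.569, 0.001, 0.5]
contact_force: [0.2, -0.7, -0.0]
opening: 0.0613
to [ 0.514 -0.46   0.22 ] d [-0.1306  0.0006 -0.2802] r [-0.002  0.    -0.001] rows 4.9
to [ 0.514 -0.46   0.136] d [-0.1305  0.0846 -0.2804] r [-0.002  0.    -0.001] rows 5.1
```

```bash
python3 -m creep '[{"dx":-0.026,"dy":0,"dz":-0.056,"rx":0,"ry":0,"rz":0,"gripper":0.9},{"dx":-0.052,"dy":0,"dz":-0.112,"rx":0,"ry":0,"rz":0,"gripper":0.9},{"dx":-0.078,"dy":0,"dz":-0.168,"rx":0,"ry":0,"rz":0,"gripper":0.9},{"dx":-0.104,"dy":0,"dz":-0.224,"rx":0,"ry":0,"rz":0,"gripper":0.9},{"dx":-0.1305,"dy":0,"dz":-0.2803,"rx":0,"ry":0,"rz":0,"gripper":0.9},{"dx":-0.1305,"dy":0,"dz":-0.2803,"rx":0,"ry":0,"rz":0,"gripper":0.9},{"dx":-0.1305,"dy":0.045,"dz":-0.2803,"rx":0,"ry":0,"rz":0,"gripper":0.9},{"dx":-0.1305,"dy":0.085,"dz":-0.2803,"rx":0,"ry":0,"rz":0,"gripper":0.9},{"dx":-0.1305,"dy":0.085,"dz":-0.2803,"rx":0,"ry":0,"rz":0,"gripper":0},{"dx":-0.1305,"dy":0.085,"dz":-0.2803,"rx":0,"ry":0,"rz":0,"gripper":0},{"dx":-0.1305,"dy":0.085,"dz":-0.2803,"rx":0,"ry":0,"rz":0,"gripper":0},{"dx":-0.1305,"dy":0.085,"dz":-0.2803,"rx":0,"ry":0,"rz":0,"gripper":0},{"dx":-0.1305,"dy":0.085,"dz":-0.2803,"rx":0,"ry":0,"rz":0,"gripper":0},{"dx":-0.1305,"dy":0.085,"dz":-0.2803,"rx":0,"ry":0,"rz":0,"gripper":0},{"dx":-0.1305,"dy":0.085,"dz":-0.2803,"rx":0,"ry":0,"rz":0,"gripper":0},{"dx":-0.1305,"dy":0.085,"dz":-0.2803,"rx":0,"ry":0,"rz":0,"gripper":0}]'
python3 - <<'E'
from h import *
need((.42,-.25,.31),.5);need((.514,-.084,.31),.5);need((.514,-.084,.141),.5)
E
```

```text
time: 12.95
tool_pos: [0.5133, -0.4602, 0.1338]
tool_rot: [-1.568, 0.003, 0.5]
contact_force: [1.0, 0.7, 4.3]
opening: 0.0338
to [ 0.42 -0.25  0.31] d [ 0.0185 -0.1755  0.2297] r [-0.003  0.    -0.003] rows 4.6
to [ 0.514 -0.084  0.31 ] d [ 0.1805 -0.1756  0.3303] r [-0.003  0.    -0.003] rows 6.6
to [ 0.514 -0.084  0.141] d [ 0.181  -0.0066  0.3298] r [-0.003  0.    -0.003] rows 6.0
```

```bash
python3 -m creep '[{"dx":0,"dy":-0.03,"dz":0,"rx":0,"ry":0,"rz":0,"gripper":0},{"dx":0,"dy":-0.09,"dz":0,"rx":0,"ry":0,"rz":0,"gripper":0},{"dx":0,"dy":-0.14,"dz":0,"rx":0,"ry":0,"rz":0,"gripper":0},{"dx":0.026,"dy":-0.18,"dz":0.047,"rx":0,"ry":0,"rz":0,"gripper":0},{"dx":0.053,"dy":-0.185,"dz":0.096,"rx":0,"ry":0,"rz":0,"gripper":0},{"dx":0.08,"dy":-0.185,"dz":0.146,"rx":0,"ry":0,"rz":0,"gripper":0},{"dx":0.107,"dy":-0.185,"dz":0.195,"rx":0,"ry":0,"rz":0,"gripper":0},{"dx":0.134,"dy":-0.185,"dz":0.245,"rx":0,"ry":0,"rz":0,"gripper":0},{"dx":0.16,"dy":-0.185,"dz":0.29,"rx":0,"ry":0,"rz":0,"gripper":0},{"dx":0.1805,"dy":-0.185,"dz":0.33,"rx":0,"ry":0,"rz":0,"gripper":0},{"dx":0.1805,"dy":-0.185,"dz":0.33,"rx":0,"ry":0,"rz":0,"gripper":0},{"dx":0.1805,"dy":-0.185,"dz":0.33,"rx":0,"ry":0,"rz":0,"gripper":0}]'
python3 - <<'E'
from h import *
need((.514,-.084,.139),.5)
snap('2')
p=cv2.imread('pics/side_2.png');cv2.imwrite('pics/c6.png',cv2.resize(p[130:330,280:480],None,fx=3,fy=3,interpolation=2))
E
```

```text
time: 14.45
tool_pos: [0.5139, -0.0847, 0.3186]
tool_rot: [-1.567, 0.004, 0.5]
contact_force: [0.4, -0.9, -2.4]
opening: 0.0338
to [ 0.514 -0.084  0.139] d [ 0.0011  0.1796 -0.0002] r [-0.004  0.    -0.004] rows 2.9
```

View pics/c6.png

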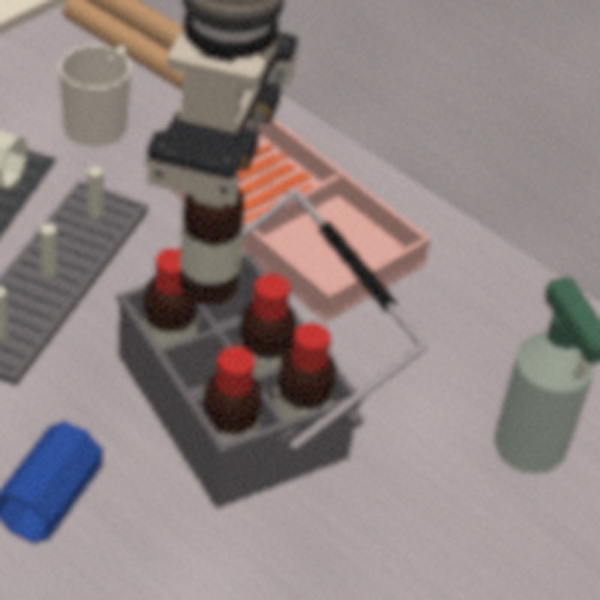

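```bash
python3 -m creep '[{"dx":0.001,"dy":0.05,"dz":0,"rx":0,"ry":0,"rz":0,"gripper":0},{"dx":0.001,"dy":0.1,"dz":0,"rx":0,"ry":0,"rz":0,"gripper":0},{"dx":0.001,"dy":0.13,"dz":0,"rx":0,"ry":0,"rz":0,"gripper":0},{"dx":0.001,"dy":0.16,"dz":0,"rx":0,"ry":0,"rz":0,"gripper":0},{"dx":0.001,"dy":0.175,"dz":0,"rx":0,"ry":0,"rz":0,"gripper":0},{"dx":0.001,"dy":0.18,"dz":0,"rx":0,"ry":0,"rz":0,"gripper":0},{"dx":0.001,"dy":0.18,"dz":0,"rx":0,"ry":0,"rz":0,"gripper":0}]'
```

```text
time: 15.42
tool_pos: [0.5147, -0.084, 0.1398]
tool_rot: [-1.568, 0.002, 0.499]
contact_force: [-0.1, -0.3, -1.9]
opening: 0.033
```

```bash
python3 -m creep '[{"dx":0,"dy":0,"dz":0,"rx":0,"ry":0,"rz":0,"gripper":0.6},{"dx":0,"dy":0,"dz":0,"rx":0,"ry":0,"rz":0,"gripper":0.6},{"dx":0,"dy":0,"dz":0,"rx":0,"ry":0,"rz":0,"gripper":0.6},{"dx":0,"dy":-0.02,"dz":0,"rx":0,"ry":0,"rz":0,"gripper":0.6},{"dx":0,"dy":-0.06,"dz":0,"rx":0,"ry":0,"rz":0,"gripper":0.6},{"dx":0,"dy":-0.12,"dz":0,"rx":0,"ry":0,"rz":0,"gripper":0.9},{"dx":0,"dy":-0.16,"dz":0,"rx":0,"ry":0,"rz":0,"gripper":1}]'
python3 - <<'E'
from h import *
print(tool()[2]['qpos'].round(4),tool()[0].round(4),tool()[2]['tool_rot'].round(3))
o=snap('3')
p=cv2.imread('pics/top_3.png');cv2.imwrite('pics/c7.png',cv2.resize(p[170:340,150:310],None,fx=3.5,fy=3.5,interpolation=2))
for n in('top','side'):
    W=cloud(n,o[n][1]);p=o[n][0].astype(int)
    x,y,z=W[...,0],W[...,1],W[...,2]
    m=(z>.05)&(z<.09)&(x>.3)&(x<.75)&(y>.2)&(y<.5)
    k,l,st,c=cv2.connectedComponentsWithStats(m.astype('uint8'))
    for i in range(1,k):
        if st[i,4]>40:
            w=W[l==i];u,s,vt=np.linalg.svd(w[:,:2]-w[:,:2].mean(0));print(n,c[i].round(1),st[i,4],w.mean(0).round(4),np.nanpercentile(w[:,2],95).round(3),vt[0].round(3),np.ptp((w[:,:2]-w[:,:2].mean(0))@vt.T,axis=0).round(3))
E
```

```text
time: 16.3
tool_pos: [0.5152, -0.0838, 0.3021]
tool_rot: [-1.569, 0.001, 0.5]
contact_force: [1.2, 0.6, -0.7]
opening: 0.0705
[-3.0860e-01  2.9810e-01  1.4250e+00  7.0000e-04  1.4201e+00 -8.0890e-01] [ 0.5152 -0.0838  0.3021] [-1.569e+00  1.000e-03  5.000e-01]
top [197.  157.6] 217 [0.7209 0.3298 0.0721] 0.089 [-0.172 -0.985] [0.083 0.06 ]
top [186.7 211.5] 689 [0.5768 0.3552 0.0597] 0.066 [-0.358  0.934] [0.102 0.057]
top [222.4 299.4] 703 [0.3456 0.2494 0.0598] 0.066 [-0.417  0.909] [0.103 0.058]
side [309.2 158.6] 253 [0.7171 0.3199 0.0698] 0.086 [-0.188 -0.982] [0.093 0.066]
side [270.9 175. ] 235 [0.5706 0.349  0.0569] 0.062 [ 0.373 -0.928] [0.104 0.047]
side [232.1 222.5] 297 [0.3384 0.2452 0.057 ] 0.062 [ 0.414 -0.91 ] [0.102 0.046]
```

View pics/c7.png

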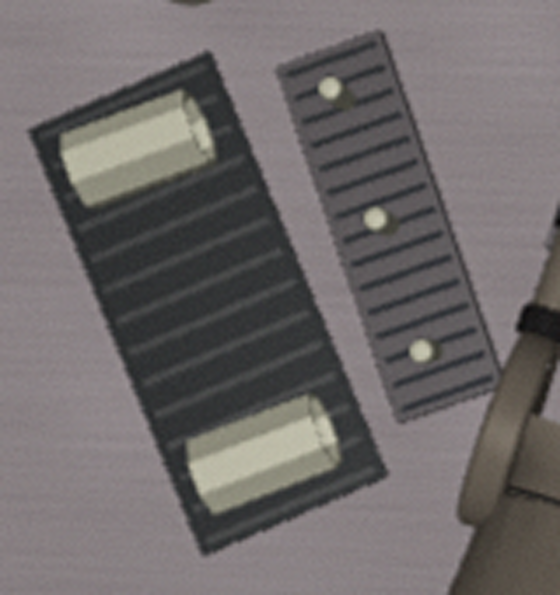

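View pics/side_3.png

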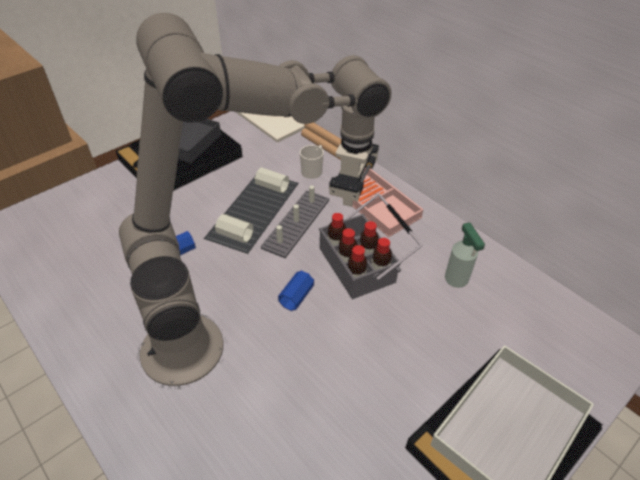

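```bash
python3 - <<'E'
from h import *
for n in('top','side'):
    p=cv2.imread(f'pics/{n}_3.png').astype(int); W=cloud(n,np.load(f'{n}_3.npy'))
    x,y,z=W[...,0],W[...,1],W[...,2]
    white=(p[...,0]>150)&(p[...,2]>150) if n=='top' else p.min(2)>140
    for (cx,cy) in((.577,.353),(.344,.248)):
        for zlo,zhi in((.05,.09),(.058,.075)):
            m=(z>zlo)&(z<zhi)&(np.hypot(x-cx,y-cy)<.075)
            w=W[m]; c=w.mean(0);vt=np.linalg.svd(w[:,:2]-c[:2])[2];q=(w[:,:2]-c[:2])@vt.T
            pr=np.percentile(q,[1,99],axis=0); mid=c[:2]+pr.mean(0)@vt
            print(n,zlo,m.sum(),c.round(4),'mid',mid.round(4),vt[0].round(3),(pr[1]-pr[0]).round(3))
E
python3 - <<'E'
import cv2
p=cv2.imread('pics/top_3.png')
cv2.imwrite('pics/c8.png',cv2.resize(p[185:245,155:235],None,fx=10,fy=10,interpolation=2))
cv2.imwrite('pics/c9.png',cv2.resize(p[275:330,190:260],None,fx=10,fy=10,interpolation=2))
E
```

```text
top 0.05 690 [0.5769 0.3552 0.0597] mid [0.5781 0.3564] [-0.36   0.933] [0.099 0.052]
top 0.058 472 [0.578  0.3555 0.0623] mid [0.5779 0.3562] [ 0.376 -0.927] [0.099 0.038]
top 0.05 718 [0.3456 0.2485 0.0597] mid [0.3458 0.2485] [-0.393  0.92 ] [0.099 0.052]
top 0.058 485 [0.3462 0.2471 0.0624] mid [0.3459 0.2479] [ 0.386 -0.923] [0.098 0.038]
side 0.05 237 [0.5705 0.3485 0.0569] mid [0.5698 0.3499] [ 0.361 -0.932] [0.102 0.044]
side 0.058 96 [0.5725 0.3491 0.0601] mid [0.5687 0.3494] [ 0.387 -0.922] [0.095 0.036]
side 0.05 322 [0.3385 0.2421 0.0568] mid [0.3384 0.2432] [ 0.373 -0.928] [0.101 0.047]
side 0.058 126 [0.3401 0.2437 0.0601] mid [0.3401 0.2432] [ 0.367 -0.93 ] [0.101 0.031]
```

View pics/c8.png

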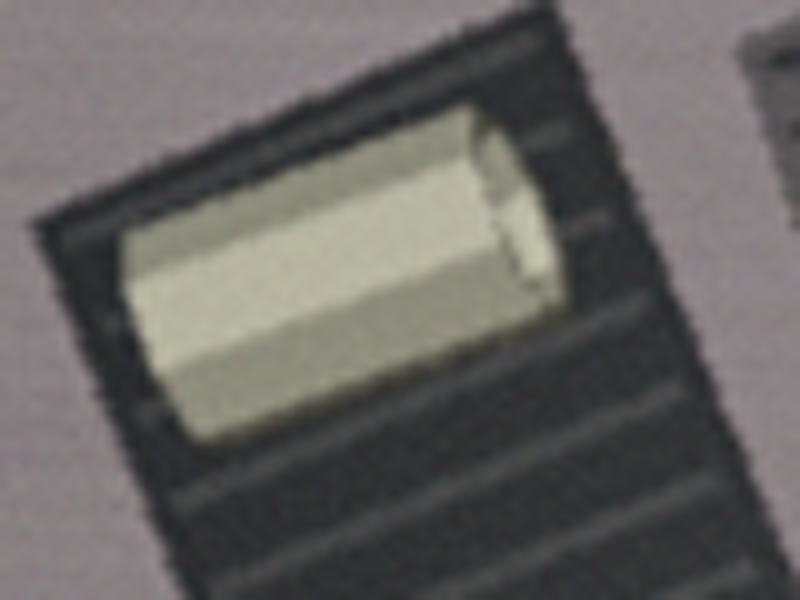

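View pics/c9.png

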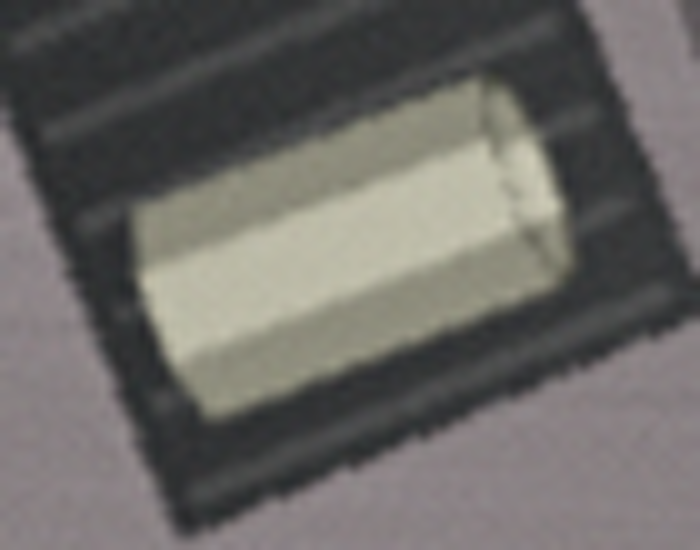

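Run:
```python
from h import *
for nm,o,pts in(('far',(155,185),[(122,283),(165,375),(470,158),(497,250)]),('near',(190,275),[(138,272),(180,362),(490,140),(522,230)])):
    q=np.array([atz('top',x/10+o[0],y/10+o[1],.063) for x,y in pts])
    b=(q[0]+q[1])/2;m=(q[2]+q[3])/2;d=(m-b)[:2];L=np.linalg.norm(d);print(nm,'base',b.round(4),'mouth',m.round(4),'mid',((b+m)/2).round(4),'len',L.round(4),'dir',(d/L).round(4),np.arctan2(d[1],d[0]).round(3),'w',np.linalg.norm(q[0]-q[1]).round(4),np.linalg.norm(q[2]-q[3]).round(4))
# kinematic fit
from scipy.optimize import least_squares
D=[([1.157,.342724,1.525004,1.27533],[.13875,.50596,.24305]),([-.8048,.2831,1.4719,1.3885],[.405434,-.311354,.292598]),([-.3086,.2981,1.425,1.4201],[.5152,-.0838,.3021])]
for q,p in D: print(np.hypot(p[0],p[1])**2-.0763**2, sum(q[1:]))
```

```text
far base [0.5582 0.4    0.063 ] mouth [0.594  0.3099 0.063 ] mid [0.5761 0.355  0.063 ] len 0.0969 dir [ 0.3695 -0.9292] -1.192 w 0.0275 0.0259
near base [0.3255 0.2916 0.063 ] mouth [0.3628 0.201  0.063 ] mid [0.3441 0.2463 0.063 ] len 0.098 dir [ 0.3808 -0.9247] -1.18 w 0.0262 0.0252
0.2694253941 3.143058
0.255496351672 3.1435
0.26663179000000004 3.1431999999999998
```

```bash
cat >> h.py <<'E'
def M(alpha,rx):  # jaw perpendicular to mouth direction alpha; rx<0 tilts tool towards mouth dir
    return (R.from_euler('z',alpha+np.pi/2)*R.from_euler('x',-np.pi/2)*R.from_euler('x',rx)).as_matrix()
E
python3 - <<'E'
from h import *
A=M(-1.19,-.785);print(A.round(3))
need((.567,.376,.25),M=A);need((.54,.15,.3),M=A)
E
```

```text
[[ 0.928  0.263 -0.263]
 [ 0.372 -0.656  0.657]
 [-0.    -0.707 -0.707]]
to [0.567 0.376 0.25 ] d [0.2647 0.0541 0.3799] r [-0.781  0.112  0.051] rows 7.5
to [0.54 0.15 0.3 ] d [0.1328 0.0042 0.1944] r [-0.781  0.112  0.051] rows 4.2
```

```bash
python3 -m creep '[{"dx":0.04,"dy":0,"dz":0.05,"rx":-0.09,"ry":0.013,"rz":0.006,"gripper":1},{"dx":0.075,"dy":0,"dz":0.1,"rx":-0.18,"ry":0.026,"rz":0.012,"gripper":1},{"dx":0.105,"dy":0.002,"dz":0.15,"rx":-0.28,"ry":0.04,"rz":0.018,"gripper":1},{"dx":0.14,"dy":0.004,"dz":0.2,"rx":-0.37,"ry":0.053,"rz":0.025,"gripper":1},{"dx":0.175,"dy":0.01,"dz":0.25,"rx":-0.47,"ry":0.067,"rz":0.031,"gripper":1},{"dx":0.21,"dy":0.02,"dz":0.3,"rx":-0.58,"ry":0.083,"rz":0.038,"gripper":1},{"dx":0.24,"dy":0.035,"dz":0.35,"rx":-0.69,"ry":0.1,"rz":0.045,"gripper":1},{"dx":0.265,"dy":0.054,"dz":0.38,"rx":-0.781,"ry":0.112,"rz":0.051,"gripper":1},{"dx":0.265,"dy":0.054,"dz":0.38,"rx":-0.781,"ry":0.112,"rz":0.051,"gripper":1},{"dx":0.265,"dy":0.054,"dz":0.38,"rx":-0.781,"ry":0.112,"rz":0.051,"gripper":1},{"dx":0.265,"dy":0.054,"dz":0.38,"rx":-0.781,"ry":0.112,"rz":0.051,"gripper":1}]'
python3 - <<'E'
from h import *
A=M(-1.19,-.785)
need((.567,.376,.25),M=A);print(tool()[2]['qpos'].round(3))
snap('4')
E
```

```text
time: 17.77
tool_pos: [0.5657, 0.3754, 0.2487]
tool_rot: [-2.348, 0.004, 0.378]
contact_force: [0.1, 0.3, 1.1]
opening: 0.0927
to [0.567 0.376 0.25 ] d [ 0.0014 -0.001  -0.0009] r [-0.008  0.001 -0.005] rows 0.0
[ 0.762  0.843  0.86  -0.719  1.74   0.368]
```

View pics/side_4.png

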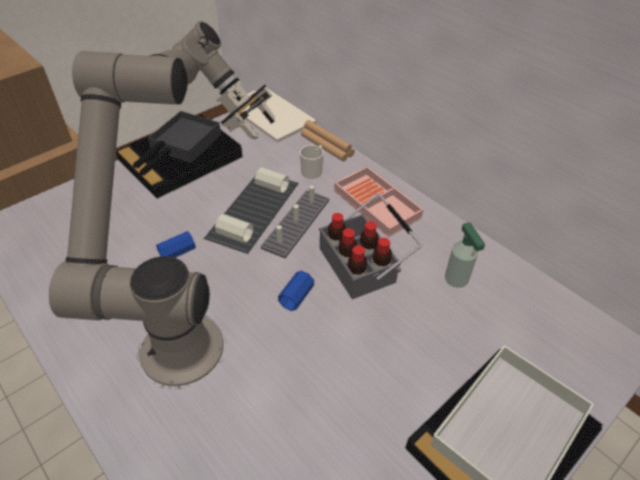

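View pics/top_4.png

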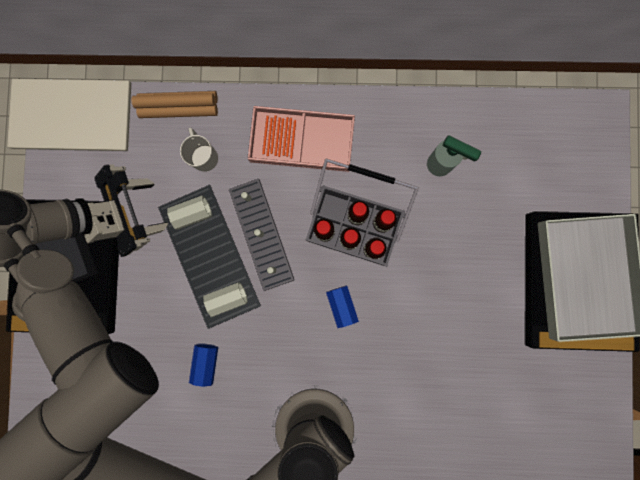

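Run:
```python
from h import *
W=cloud('top',np.load('top_3.npy'));x,y,z=W[...,0],W[...,1],W[...,2]
for xa in np.arange(.2,.75,.1):
    print(round(xa,2),[np.nanpercentile(z[(x>xa)&(x<xa+.1)&(y>ya)&(y<ya+.1)],99).round(3) for ya in np.arange(.4,.9,.1)])
g=np.array([.567,.376,.033])
need(g+np.array([.0005,-.0013,-.0014])+[0,0,.06],M=M(-1.19,-.785));need(g+np.array([.0005,-.0013,-.0014]),M=M(-1.19,-.785))
```

```text
0.2 [np.float64(0.006), np.float64(0.056), np.float64(0.119), np.float64(0.058), np.float64(0.057)]
0.3 [np.float64(0.006), np.float64(0.058), np.float64(0.118), np.float64(0.108), np.float64(0.059)]
0.4 [np.float64(0.006), np.float64(0.103), np.float64(0.108), np.float64(0.108), np.float64(0.109)]
0.5 [np.float64(0.06), np.float64(0.058), np.float64(0.109), np.float64(0.108), np.float64(0.108)]
0.6 [np.float64(0.007), np.float64(0.049), np.float64(0.053), np.float64(0.053), np.float64(0.054)]
0.7 [np.float64(0.006), np.float64(0.024), np.float64(0.025), np.float64(0.025), np.float64(0.025)]
to [0.567 0.375 0.092] d [0.0021 0.113  0.1091] r [-0.008  0.001 -0.005] rows 2.5
to [0.567 0.375 0.032] d [0.0023 0.1558 0.1511] r [-0.008  0.001 -0.005] rows 3.5
```

```bash
python3 -m creep '[{"dx":0.002,"dy":0.04,"dz":0.038,"rx":-0.008,"ry":0,"rz":-0.005,"gripper":1},{"dx":0.002,"dy":0.08,"dz":0.077,"rx":-0.008,"ry":0,"rz":-0.005,"gripper":1},{"dx":0.002,"dy":0.113,"dz":0.109,"rx":-0.008,"ry":0,"rz":-0.005,"gripper":1},{"dx":0.002,"dy":0.128,"dz":0.124,"rx":-0.008,"ry":0,"rz":-0.005,"gripper":1},{"dx":0.002,"dy":0.142,"dz":0.138,"rx":-0.008,"ry":0,"rz":-0.005,"gripper":1},{"dx":0.002,"dy":0.156,"dz":0.151,"rx":-0.008,"ry":0,"rz":-0.005,"gripper":1},{"dx":0.002,"dy":0.156,"dz":0.151,"rx":-0.008,"ry":0,"rz":-0.005,"gripper":1},{"dx":0.002,"dy":0.156,"dz":0.151,"rx":-0.008,"ry":0,"rz":-0.005,"gripper":1}]'
python3 - <<'E'
from h import *
need((.5675,.3747,.0316),M=M(-1.19,-.785))
snap('5')
p=cv2.imread('pics/top_5.png');cv2.imwrite('pics/c10.png',cv2.resize(p[150:350,90:310],None,fx=3,fy=3,interpolation=2))
p=cv2.imread('pics/side_5.png');cv2.imwrite('pics/c11.png',cv2.resize(p[80:260,150:350],None,fx=3,fy=3,interpolation=2))
E
```

```text
time: 18.88
tool_pos: [0.5665, 0.3754, 0.0298]
tool_rot: [-2.357, 0.003, 0.384]
contact_force: [0.0, 0.3, -0.9]
opening: 0.0917
to [0.568 0.375 0.032] d [ 0.0007 -0.0005 -0.002 ] r [0.001 0.004 0.   ] rows 0.0
```

View pics/c10.png

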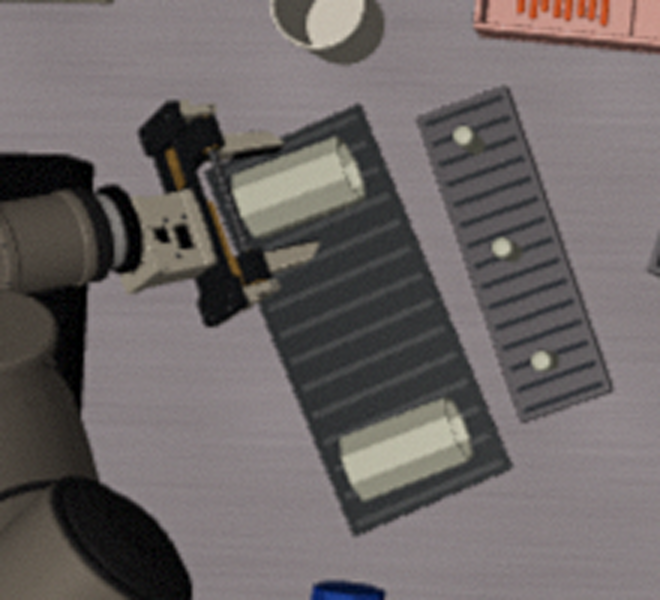

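View pics/c11.png

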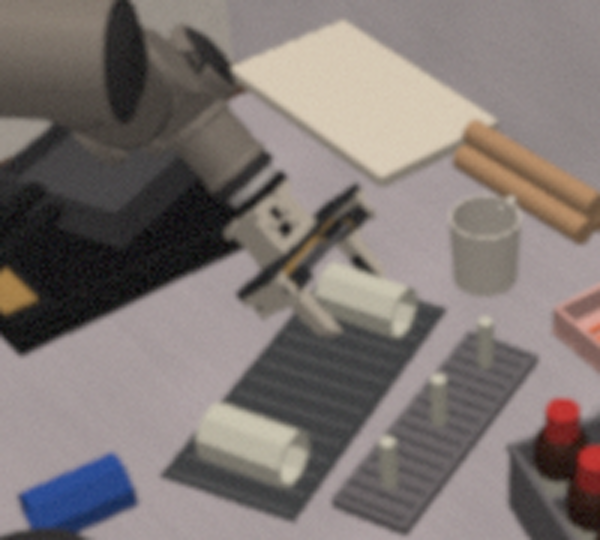

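```bash
python3 -m creep '[{"dx":0,"dy":0,"dz":0,"rx":0,"ry":0,"rz":0,"gripper":0},{"dx":0,"dy":0,"dz":0,"rx":0,"ry":0,"rz":0,"gripper":0},{"dx":0,"dy":0,"dz":0,"rx":0,"ry":0,"rz":0,"gripper":0},{"dx":0,"dy":0,"dz":0,"rx":0,"ry":0,"rz":0,"gripper":0},{"dx":0,"dy":0,"dz":0,"rx":0,"ry":0,"rz":0,"gripper":0},{"dx":0,"dy":0,"dz":0,"rx":0,"ry":0,"rz":0,"gripper":0},{"dx":0,"dy":-0.02,"dz":-0.02,"rx":0,"ry":0,"rz":0,"gripper":0},{"dx":0,"dy":-0.055,"dz":-0.055,"rx":0,"ry":0,"rz":0,"gripper":0},{"dx":0,"dy":-0.1,"dz":-0.1,"rx":0,"ry":0,"rz":0,"gripper":0},{"dx":0,"dy":-0.14,"dz":-0.14,"rx":0,"ry":0,"rz":0,"gripper":0}]' 15
python3 - <<'E'
from h import *
A=M(-1.19,-.785);B=M(-1.19,.785)
pg=np.array([.622,.198])
print('offset')
need((.622,.198,.24),M=B);need((.60,.28,.28),M=M(-1.19,0))
print(tool()[2]['qpos'].round(3))
E
```

```text
time: 20.23
tool_pos: [0.5665, 0.3755, 0.2311]
tool_rot: [-2.356, 0.002, 0.384]
contact_force: [1.1, 0.2, -0.1]
opening: 0.0603
offset
to [0.622 0.198 0.24 ] d [-0.015   0.1248 -0.1373] r [ 1.57   0.003 -0.002] rows 8.4
to [0.6  0.28 0.28] d [-0.0048  0.0369 -0.106 ] r [ 0.785  0.003 -0.001] rows 4.2
[ 0.764  0.856  0.887 -0.724  1.711  0.392]
```

Run:
```python
from h import *
A=M(-1.187,-.785);B=M(-1.187,.785)
rel=A.T@(np.array([.576,.353,.033])-np.array([.5665,.3754,.0298]));print(rel)
t=np.array([.622,.198,.065])-B@rel; print('TCP place',t.round(4))
need(t+[0,0,.14],M=B); need(t,M=B)
```

```text
[ 0.00042134  0.01493172 -0.0194709 ]
TCP place [0.6204 0.2008 0.0893]
to [0.62  0.201 0.229] d [-0.0154  0.13   -0.1275] r [ 1.57  -0.    -0.002] rows 8.4
to [0.62  0.201 0.089] d [-0.015   0.229  -0.0285] r [ 1.57  -0.    -0.002] rows 8.4
```

```bash
python3 -m creep '[{"dx":-0.002,"dy":-0.005,"dz":-0.035,"rx":0.17,"ry":0,"rz":0,"gripper":0},{"dx":-0.004,"dy":0,"dz":-0.06,"rx":0.34,"ry":0,"rz":0,"gripper":0},{"dx":-0.006,"dy":0.02,"dz":-0.085,"rx":0.51,"ry":0,"rz":0,"gripper":0},{"dx":-0.008,"dy":0.04,"dz":-0.105,"rx":0.68,"ry":0,"rz":0,"gripper":0},{"dx":-0.01,"dy":0.06,"dz":-0.12,"rx":0.85,"ry":0,"rz":0,"gripper":0},{"dx":-0.012,"dy":0.08,"dz":-0.13,"rx":1.02,"ry":0,"rz":0,"gripper":0},{"dx":-0.013,"dy":0.1,"dz":-0.13,"rx":1.19,"ry":0,"rz":0,"gripper":0},{"dx":-0.014,"dy":0.115,"dz":-0.128,"rx":1.36,"ry":0,"rz":0,"gripper":0},{"dx":-0.015,"dy":0.13,"dz":-0.1275,"rx":1.5,"ry":0,"rz":0,"gripper":0},{"dx":-0.015,"dy":0.13,"dz":-0.1275,"rx":1.57,"ry":0,"rz":0,"gripper":0},{"dx":-0.015,"dy":0.13,"dz":-0.1275,"rx":1.57,"ry":0,"rz":0,"gripper":0},{"dx":-0.015,"dy":0.13,"dz":-0.1275,"rx":1.57,"ry":0,"rz":0,"gripper":0}]'
python3 - <<'E'
from h import *
need((.6204,.2008,.0893),M=M(-1.187,.785));print(tool()[2]['qpos'].round(3))
snap('6')
p=cv2.imread('pics/top_6.png');cv2.imwrite('pics/c12.png',cv2.resize(p[130:330,200:420],None,fx=3,fy=3,interpolation=2))
p=cv2.imread('pics/side_6.png');cv2.imwrite('pics/c13.png',cv2.resize(p[60:270,220:440],None,fx=3,fy=2.8,interpolation=2))
E
```

```text
time: 21.72
tool_pos: [0.621, 0.2015, 0.2268]
tool_rot: [-0.79, 0.002, 0.385]
contact_force: [0.2, 0.1, -0.7]
opening: 0.0601
to [0.62  0.201 0.089] d [-0.0006  0.0973 -0.0971] r [ 0.004 -0.    -0.002] rows 2.2
[-0.102  0.752  1.105  0.676  1.687 -0.547]
```

View pics/c12.png

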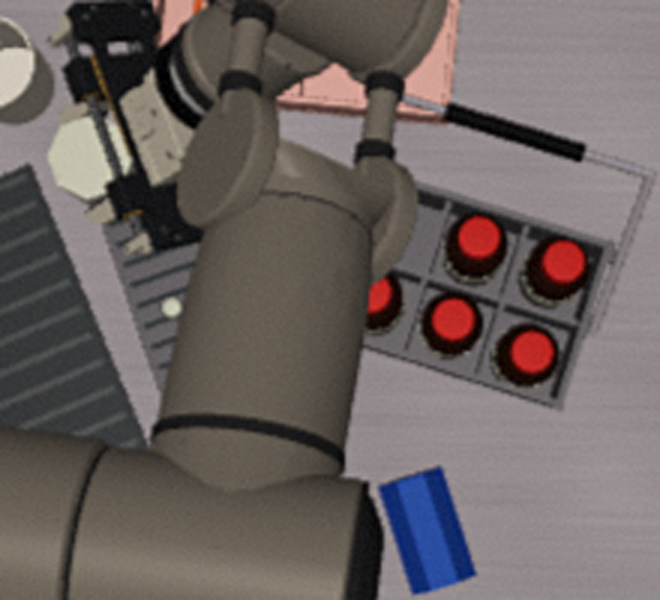

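View pics/c13.png

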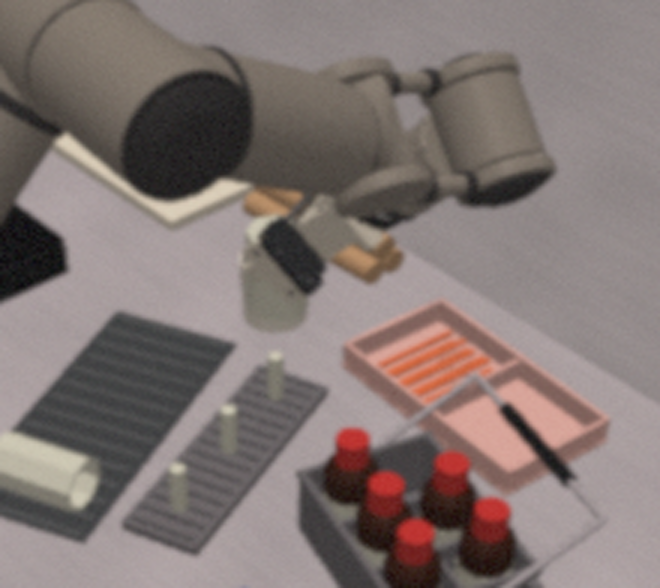

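```bash
cat >> h.py <<'E'
def fk(q,P):
    L2,L3,h,D,a,s=P[:6]
    u=np.array([np.cos(q[0]),np.sin(q[0]),0]);v=np.array([-u[1],u[0],0]);z=np.array([0,0,1.])
    dr=lambda t:np.sin(t)*u+np.cos(t)*z
    f=dr(q[1]+q[2]);n=dr(q[1]+q[2]+np.pi/2)
    t=np.cos(q[4])*f+np.sin(q[4])*(np.cos(q[3])*n+s*np.sin(q[3])*v)
    sh=h*z+a*u+.0763*v; el=sh+L2*dr(q[1]);w=el+L3*f
    return w+D*t,w,el,t
E
python3 - <<'E'
from h import *
from scipy.optimize import least_squares
Q=[([1.157,.342724,1.525004,0,1.27533],[.13875,.50596,.24305]),([-.8048,.2831,1.4719,0,1.3885],[.405434,-.311354,.292598]),([-.3086,.2981,1.425,.0007,1.4201],[.5152,-.0838,.3021]),
([.762,.843,.86,-.719,1.74],[.5657,.3754,.2487]),([.764,.856,.887,-.724,1.711],[.5665,.3755,.2311]),([-.102,.752,1.105,.676,1.687],[.621,.2015,.2268])]
for s in(1,-1):
    f=lambda x:np.concatenate([fk(q,[*x,s])[0]-p for q,p in Q])
    r=least_squares(f,[.5,.5,.3,.3,0]);print(s,r.x.round(4),np.abs(r.fun).max().round(4))
    if r.cost<1e-3:
        P=[*r.x,s]; np.save('P.npy',P)
        for q,p in Q[3:]: o=fk(q,P);print('wrist',o[1].round(3),'elbow',o[2].round(3),o[3].round(3))
E
```

```text
1 [ 0.508   0.3803  0.1763  0.3012 -0.011 ] 0.0042
wrist [0.486 0.57  0.464] elbow [0.214 0.309 0.514] [ 0.257 -0.652 -0.713]
wrist [0.487 0.572 0.444] elbow [0.216 0.313 0.509] [ 0.263 -0.657 -0.707]
wrist [0.705 0.005 0.44 ] elbow [0.342 0.042 0.547] [-0.265  0.652 -0.711]
-1 [ 0.0586  0.3771  0.039  -0.2885  0.139 ] 0.0465
```

```bash
python3 -m creep '[{"dx":-0.0006,"dy":0.03,"dz":-0.03,"rx":0.004,"ry":0,"rz":-0.002,"gripper":0},{"dx":-0.0006,"dy":0.06,"dz":-0.06,"rx":0.004,"ry":0,"rz":-0.002,"gripper":0},{"dx":-0.0006,"dy":0.08,"dz":-0.08,"rx":0.004,"ry":0,"rz":-0.002,"gripper":0},{"dx":-0.0006,"dy":0.09,"dz":-0.09,"rx":0.004,"ry":0,"rz":-0.002,"gripper":0},{"dx":-0.0006,"dy":0.095,"dz":-0.095,"rx":0.004,"ry":0,"rz":-0.002,"gripper":0},{"dx":-0.0006,"dy":0.097,"dz":-0.097,"rx":0.004,"ry":0,"rz":-0.002,"gripper":0},{"dx":-0.0006,"dy":0.097,"dz":-0.097,"rx":0.004,"ry":0,"rz":-0.002,"gripper":0}]'
python3 - <<'E'
from h import *
need((.6204,.2008,.0893),M=M(-1.187,.785))
snap('7')
p=cv2.imread('pics/side_7.png');cv2.imwrite('pics/c14.png',cv2.resize(p[120:270,220:420],None,fx=4,fy=4,interpolation=2))
E
```

```text
time: 22.7
tool_pos: [0.6204, 0.2005, 0.0889]
tool_rot: [-0.784, 0.001, 0.382]
contact_force: [0.7, 0.6, -0.8]
opening: 0.0599
to [0.62  0.201 0.089] d [ 0.0002 -0.0001  0.0005] r [-0.002 -0.002  0.   ] rows 0.0
```

View pics/c14.png

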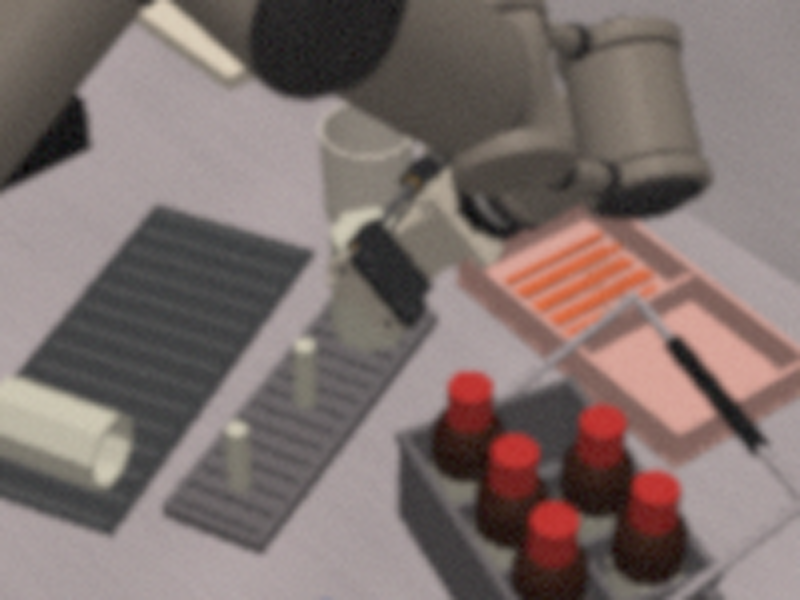

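```bash
python3 -m creep '[{"dx":0,"dy":0.0007,"dz":-0.0007,"rx":0,"ry":0,"rz":0,"gripper":0},{"dx":0,"dy":0.0014,"dz":-0.0014,"rx":0,"ry":0,"rz":0,"gripper":0},{"dx":0,"dy":0.0014,"dz":-0.0014,"rx":0,"ry":0,"rz":0,"gripper":0}]'
```

```text
time: 23.18
tool_pos: [0.62, 0.2005, 0.0863]
tool_rot: [-0.783, 0.003, 0.382]
contact_force: [0.7, 0.4, 0.1]
opening: 0.0598
```

```bash
python3 -m creep '[{"dx":0,"dy":0.0007,"dz":-0.0007,"rx":0,"ry":0,"rz":0,"gripper":0},{"dx":0,"dy":0.0007,"dz":-0.0007,"rx":0,"ry":0,"rz":0,"gripper":0}]'
```

```text
time: 23.42
tool_pos: [0.62, 0.2007, 0.0861]
tool_rot: [-0.782, 0.002, 0.382]
contact_force: [-1.8, -0.6, 5.0]
opening: 0.0599
```

```bash
python3 -m creep '[{"dx":0,"dy":0,"dz":0,"rx":0,"ry":0,"rz":0,"gripper":1},{"dx":0,"dy":0,"dz":0,"rx":0,"ry":0,"rz":0,"gripper":1},{"dx":0,"dy":0,"dz":0,"rx":0,"ry":0,"rz":0,"gripper":1},{"dx":0,"dy":0,"dz":0,"rx":0,"ry":0,"rz":0,"gripper":1},{"dx":0,"dy":-0.02,"dz":0,"rx":0,"ry":0,"rz":0,"gripper":1},{"dx":0,"dy":-0.06,"dz":0,"rx":0,"ry":0,"rz":0,"gripper":1},{"dx":0,"dy":-0.11,"dz":0.03,"rx":0,"ry":0,"rz":0,"gripper":1},{"dx":0,"dy":-0.16,"dz":0.06,"rx":0,"ry":0,"rz":0,"gripper":1}]'
python3 - <<'E'
from h import *
snap('8');print(tool()[0].round(3))
p=cv2.imread('pics/side_8.png');cv2.imwrite('pics/c15.png',cv2.resize(p[120:270,220:420],None,fx=4,fy=4,interpolation=2))
p=cv2.imread('pics/top_8.png');cv2.imwrite('pics/c16.png',cv2.resize(p[130:330,150:370],None,fx=3,fy=3,interpolation=2))
E
```

```text
time: 24.42
tool_pos: [0.6472, 0.133, 0.243]
tool_rot: [-0.784, 0.003, 0.381]
contact_force: [0.4, -0.3, -0.1]
opening: 0.0919
[0.65  0.132 0.249]
```

View pics/c15.png

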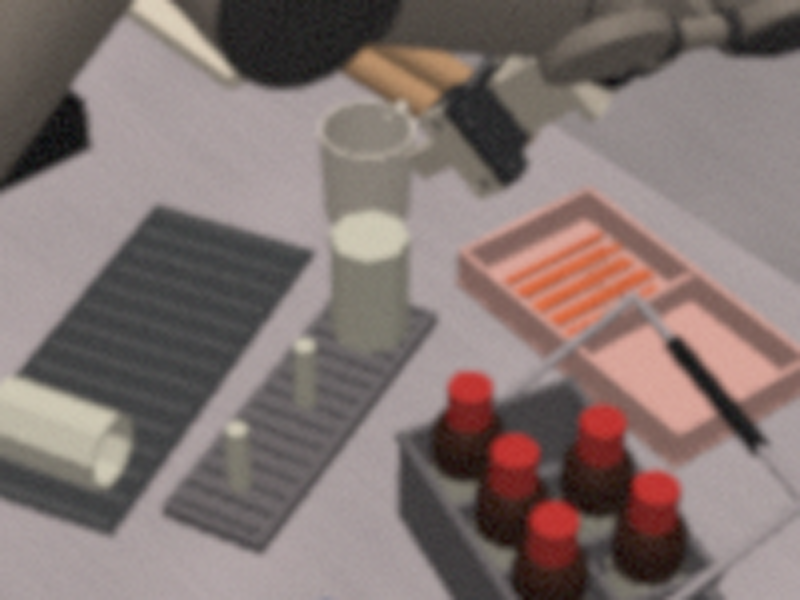

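View pics/c16.png

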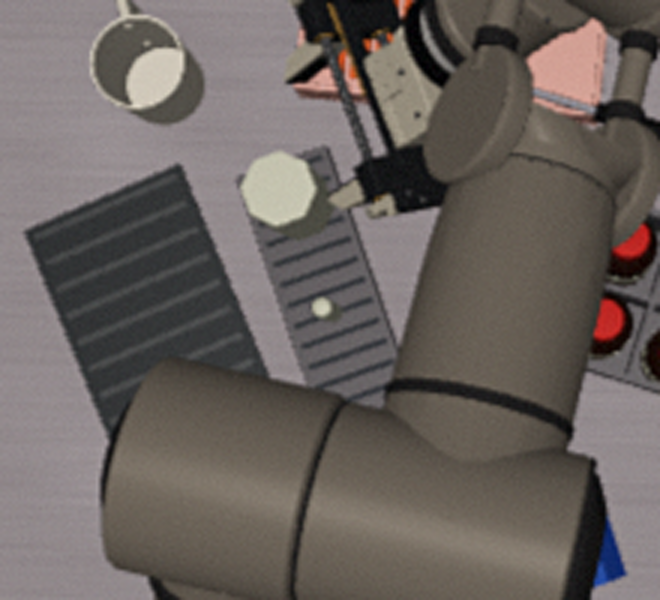

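Run:
```python
from h import *
from scipy.optimize import least_squares
P=np.load('P.npy')
def ik(p,t,q0):
    f=lambda q:np.concatenate([fk(q,P)[0]-p,.3*(fk(q,P)[3]-t)])
    r=least_squares(f,q0,bounds=([-2.53,-.77,.04,-1,.28],[2.53,2.02,2.7,4.14,2.66]));return r.x.round(3),np.sqrt(2*r.cost).round(4)
for th in(.785,.7,.6):
    A=M(-1.18,-th);B=M(-1.18,th)
    for z in(.25,.0305): print(th,'pick',ik(np.array([.3335,.268,z]),A[:,1],[.76,.8,.9,-.7,1.7]))
    for z in(.23,.0865): print(th,'place',ik(np.array([.4255,.1255,z]),B[:,1],[-.1,.7,1.1,.67,1.7]))
need((.40,.26,.32),M=M(-1.18,0));need((.3335,.268,.25),M=M(-1.18,-.785))
```

```text
0.785 pick (array([ 0.929,  0.404,  1.661, -0.652,  1.554]), np.float64(0.0))
0.785 pick (array([ 0.929,  0.704,  1.866, -0.724,  1.16 ]), np.float64(0.0))
0.785 place (array([-0.29 ,  0.394,  1.738,  0.582,  1.571]), np.float64(0.0))
0.785 place (array([-0.29 ,  0.589,  1.887,  0.61 ,  1.285]), np.float64(0.0))
0.7 pick (array([ 0.897,  0.367,  1.667, -0.6  ,  1.508]), np.float64(0.0))
0.7 pick (array([ 0.897,  0.661,  1.893, -0.689,  1.089]), np.float64(0.0))
0.7 place (array([-0.26 ,  0.36 ,  1.738,  0.539,  1.523]), np.float64(0.0))
0.7 place (array([-0.26 ,  0.548,  1.901,  0.576,  1.224]), np.float64(0.0))
0.6 pick (array([ 0.855,  0.326,  1.676, -0.533,  1.455]), np.float64(0.0))
0.6 pick (array([ 0.855,  0.612,  1.924, -0.641,  1.006]), np.float64(0.0))
0.6 place (array([-0.221,  0.323,  1.74 ,  0.483,  1.467]), np.float64(0.0))
0.6 place (array([-0.221,  0.504,  1.917,  0.531,  1.152]), np.float64(0.0))
to [0.4  0.26 0.32] d [-0.1835  0.0968  0.2016] r [-0.78  -0.006  0.013] rows 4.6
to [0.334 0.268 0.25 ] d [-0.243   0.1687  0.1756] r [-1.565 -0.012  0.011] rows 8.4
```

```bash
python3 -m creep '[{"dx":-0.02,"dy":-0.01,"dz":0.04,"rx":-0.17,"ry":0,"rz":0.001,"gripper":1},{"dx":-0.05,"dy":-0.01,"dz":0.075,"rx":-0.34,"ry":0,"rz":0.002,"gripper":1},{"dx":-0.08,"dy":0,"dz":0.11,"rx":-0.51,"ry":0,"rz":0.005,"gripper":1},{"dx":-0.11,"dy":0.02,"dz":0.145,"rx":-0.68,"ry":-0.004,"rz":0.01,"gripper":1},{"dx":-0.14,"dy":0.05,"dz":0.175,"rx":-0.85,"ry":-0.006,"rz":0.013,"gripper":1},{"dx":-0.17,"dy":0.08,"dz":0.195,"rx":-1.02,"ry":-0.008,"rz":0.013,"gripper":1},{"dx":-0.2,"dy":0.11,"dz":0.195,"rx":-1.19,"ry":-0.01,"rz":0.012,"gripper":1},{"dx":-0.22,"dy":0.14,"dz":0.185,"rx":-1.36,"ry":-0.012,"rz":0.011,"gripper":1},{"dx":-0.243,"dy":0.1687,"dz":0.1756,"rx":-1.5,"ry":-0.012,"rz":0.011,"gripper":1},{"dx":-0.243,"dy":0.1687,"dz":0.1756,"rx":-1.565,"ry":-0.012,"rz":0.011,"gripper":1},{"dx":-0.243,"dy":0.1687,"dz":0.1756,"rx":-1.565,"ry":-0.012,"rz":0.011,"gripper":1},{"dx":-0.243,"dy":0.1687,"dz":0.1756,"rx":-1.565,"ry":-0.012,"rz":0.011,"gripper":1}]'
python3 - <<'E'
from h import *
A=M(-1.18,-.785)
need((.3335,.268,.25),M=A);need((.3335,.268,.0305),M=A);print(tool()[2]['qpos'].round(3))
snap('9')
p=cv2.imread('pics/side_9.png');cv2.imwrite('pics/c17.png',cv2.resize(p[120:270,180:380],None,fx=4,fy=4,interpolation=2))
p=cv2.imread('pics/top_9.png');cv2.imwrite('pics/c18.png',cv2.resize(p[130:330,150:370],None,fx=3,fy=3,interpolation=2))
E
```

```text
time: 26.02
tool_pos: [0.3312, 0.2699, 0.2473]
tool_rot: [-2.346, 0.011, 0.392]
contact_force: [-0.0, -0.6, 0.2]
opening: 0.092
to [0.334 0.268 0.25 ] d [ 0.0013 -0.0001 -0.0037] r [-0.01   0.008 -0.007] rows 0.1
to [0.334 0.268 0.03 ] d [0.0037 0.1566 0.1499] r [-0.01   0.008 -0.007] rows 3.5
[ 0.928  0.432  1.631 -0.641  1.555  0.703]
```

View pics/c17.png

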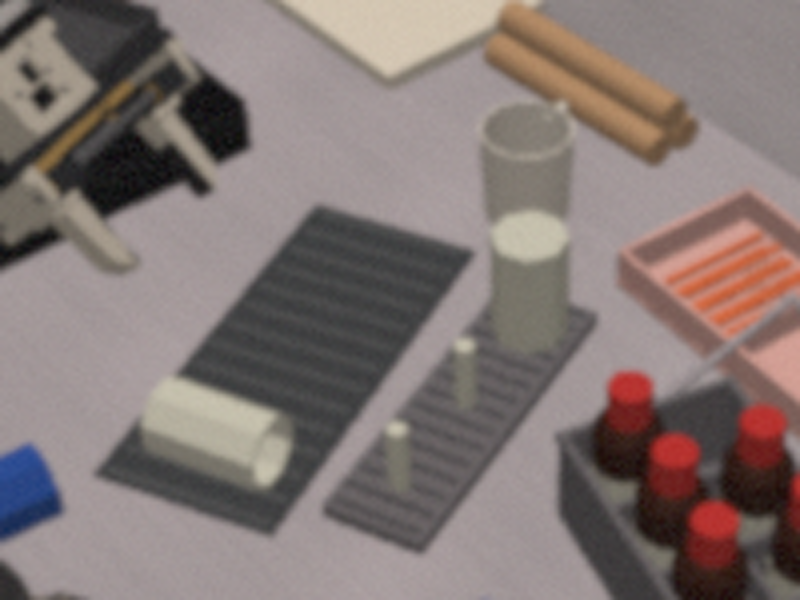

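View pics/c18.png

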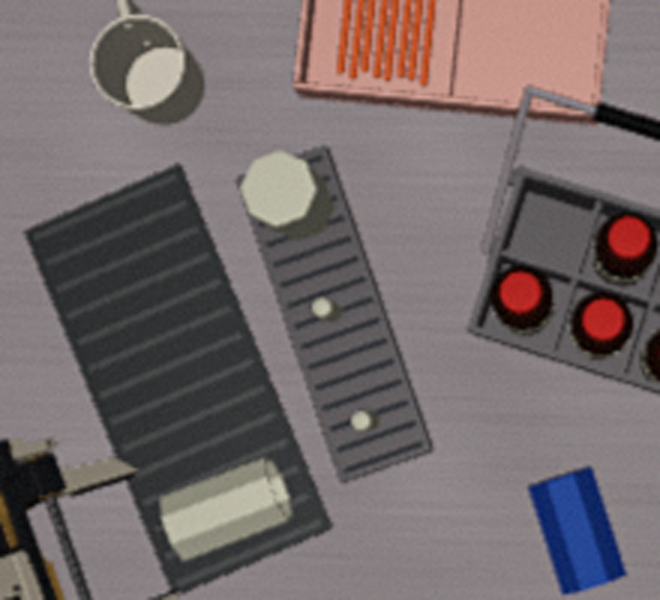

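Run:
```python
from h import *
for u,v in((194,346),(214,346),(192,384),(213,386)): print(atz('top',u,v,.04).round(3))
A=M(-1.18,-.785);t=np.array([.3335,.268,.0305])
for sx in(-1,1):
  print('body lower front', (t-A[:,1]*.049+A[:,0]*.095*sx+A[:,2]*.0375).round(3), 'upper',(t-A[:,1]*.049+A[:,0]*.095*sx-A[:,2]*.0375).round(3),'tip back',(t+A[:,1]*.017+A[:,0]*.065*sx).round(3))
```

```text
[0.218 0.325 0.04 ]
[0.22  0.272 0.04 ]
[0.118 0.326 0.04 ]
[0.115 0.27  0.04 ]
body lower front [0.222 0.288 0.039] upper [0.243 0.239 0.092] tip back [0.278 0.232 0.018]
body lower front [0.398 0.361 0.039] upper [0.418 0.312 0.092] tip back [0.398 0.282 0.018]
```

Run:
```python
from h import *
A=M(-1.18,0)
need((.343,.2455,.2),M=A);need((.343,.2455,.031),M=A)
```

```text
to [0.343 0.246 0.2  ] d [0.0022 0.0526 0.0141] r [ 0.776  0.005 -0.01 ] rows 4.1
to [0.343 0.246 0.031] d [0.004  0.1732 0.1324] r [ 0.776  0.005 -0.01 ] rows 4.1
```

```bash
python3 -m creep '[{"dx":0.001,"dy":0,"dz":-0.01,"rx":0.17,"ry":0,"rz":-0.003,"gripper":1},{"dx":0.001,"dy":0.01,"dz":-0.01,"rx":0.34,"ry":0.001,"rz":-0.005,"gripper":1},{"dx":0.002,"dy":0.03,"dz":0,"rx":0.51,"ry":0.003,"rz":-0.007,"gripper":1},{"dx":0.002,"dy":0.05,"dz":0.01,"rx":0.68,"ry":0.005,"rz":-0.01,"gripper":1},{"dx":0.0022,"dy":0.0526,"dz":0.0141,"rx":0.776,"ry":0.005,"rz":-0.01,"gripper":1},{"dx":0.0022,"dy":0.0526,"dz":0.0141,"rx":0.776,"ry":0.005,"rz":-0.01,"gripper":1}]'
python3 - <<'E'
from h import *
A=M(-1.18,0)
need((.343,.2455,.031),M=A)
E
```

```text
time: 26.88
tool_pos: [0.3434, 0.2441, 0.1999]
tool_rot: [-1.573, 0.0, 0.387]
contact_force: [0.7, 0.2, 0.8]
opening: 0.0922
to [0.343 0.246 0.031] d [0.0002 0.1689 0.0017] r [ 0.002 -0.003 -0.   ] rows 2.7
```

```bash
python3 -m creep '[{"dx":0,"dy":0.05,"dz":0.0017,"rx":0,"ry":0,"rz":0,"gripper":1},{"dx":0,"dy":0.1,"dz":0.0017,"rx":0,"ry":0,"rz":0,"gripper":1},{"dx":0,"dy":0.14,"dz":0.0017,"rx":0,"ry":0,"rz":0,"gripper":1},{"dx":0,"dy":0.168,"dz":0.0017,"rx":0,"ry":0,"rz":0,"gripper":1},{"dx":0,"dy":0.168,"dz":0.0017,"rx":0,"ry":0,"rz":0,"gripper":1},{"dx":0,"dy":0.168,"dz":0.0017,"rx":0,"ry":0,"rz":0,"gripper":0},{"dx":0,"dy":0.168,"dz":0.0017,"rx":0,"ry":0,"rz":0,"gripper":0},{"dx":0,"dy":0.168,"dz":0.0017,"rx":0,"ry":0,"rz":0,"gripper":0},{"dx":0,"dy":0.168,"dz":0.0017,"rx":0,"ry":0,"rz":0,"gripper":0},{"dx":0,"dy":0.168,"dz":0.0017,"rx":0,"ry":0,"rz":0,"gripper":0},{"dx":0,"dy":0.168,"dz":0.0017,"rx":0,"ry":0,"rz":0,"gripper":0}]'
python3 - <<'E'
from h import *
A=M(-1.18,0)
need((.46,.30,.10),M=A);need((.46,.30,tool()[0][2]),M=A)
E
```

```text
time: 28.25
tool_pos: [0.342, 0.2472, 0.0318]
tool_rot: [-1.572, 0.0, 0.392]
contact_force: [-0.4, -1.0, 7.5]
opening: 0.06
to [0.46 0.3  0.1 ] d [ 0.1292 -0.0682  0.0036] r [ 0.001  0.001 -0.   ] rows 2.3
to [0.46  0.3   0.032] d [ 0.1292 -0.      0.0037] r [ 0.001  0.001 -0.   ] rows 2.1
```

```bash
python3 -m creep '[{"dx":0,"dy":-0.02,"dz":0,"rx":0,"ry":0,"rz":0,"gripper":0},{"dx":0.02,"dy":-0.05,"dz":0,"rx":0,"ry":0,"rz":0,"gripper":0},{"dx":0.07,"dy":-0.05,"dz":0.002,"rx":0,"ry":0,"rz":0,"gripper":0},{"dx":0.115,"dy":-0.05,"dz":0.003,"rx":0,"ry":0,"rz":0,"gripper":0},{"dx":0.129,"dy":-0.04,"dz":0.0036,"rx":0,"ry":0,"rz":0,"gripper":0},{"dx":0.129,"dy":-0.02,"dz":0.0036,"rx":0,"ry":0,"rz":0,"gripper":0},{"dx":0.129,"dy":-0.006,"dz":0.0036,"rx":0,"ry":0,"rz":0,"gripper":0},{"dx":0.129,"dy":-0.001,"dz":0.0036,"rx":0,"ry":0,"rz":0,"gripper":0},{"dx":0.129,"dy":-0.001,"dz":0.0036,"rx":0,"ry":0,"rz":0,"gripper":0}]'
```

```text
time: 29.38
tool_pos: [0.4588, 0.2994, 0.0319]
tool_rot: [-1.572, 0.003, 0.392]
contact_force: [-1.0, 0.8, 0.0]
opening: 0.0597
```

```bash
python3 -m creep '[{"dx":0,"dy":0.0005,"dz":0,"rx":0,"ry":0,"rz":0,"gripper":1},{"dx":0,"dy":0.0005,"dz":0,"rx":0,"ry":0,"rz":0,"gripper":1},{"dx":0,"dy":0.0005,"dz":0,"rx":0,"ry":0,"rz":0,"gripper":1},{"dx":0,"dy":0.0005,"dz":0,"rx":0,"ry":0,"rz":0,"gripper":1},{"dx":0,"dy":-0.03,"dz":0,"rx":0,"ry":0,"rz":0,"gripper":1},{"dx":0,"dy":-0.08,"dz":0.01,"rx":0,"ry":0,"rz":0,"gripper":1},{"dx":0,"dy":-0.14,"dz":0.04,"rx":-0.1,"ry":0,"rz":0,"gripper":1},{"dx":0,"dy":-0.19,"dz":0.05,"rx":-0.25,"ry":0,"rz":0,"gripper":1},{"dx":0,"dy":-0.22,"dz":0.05,"rx":-0.42,"ry":0,"rz":0,"gripper":1},{"dx":0,"dy":-0.22,"dz":0.05,"rx":-0.59,"ry":0,"rz":0,"gripper":1},{"dx":0,"dy":-0.22,"dz":0.05,"rx":-0.76,"ry":0,"rz":0,"gripper":1},{"dx":0,"dy":-0.22,"dz":0.05,"rx":-0.785,"ry":0,"rz":0,"gripper":1}]'
python3 - <<'E'
from h import *
print(tool()[0].round(3))
o=snap('10')
p=cv2.imread('pics/top_10.png');cv2.imwrite('pics/c19.png',cv2.resize(p[130:330,110:330],None,fx=3.6,fy=3,interpolation=2))
for n in('top','side'):
    W=cloud(n,o[n][1]);x,y,z=W[...,0],W[...,1],W[...,2]
    m=(z>.05)&(z<.09)&(np.hypot(x-.46,y-.3)<.09)
    k,l,st,c=cv2.connectedComponentsWithStats(m.astype('uint8'))
    for i in range(1,k):
        if st[i,4]>40:
            w=W[l==i];print(n,c[i],st[i,4],w.mean(0).round(4),np.linalg.svd(w[:,:2]-w[:,:2].mean(0))[2][0].round(3))
E
```

```text
time: 30.88
tool_pos: [0.4393, 0.3474, 0.2498]
tool_rot: [-2.359, 0.006, 0.395]
contact_force: [-0.6, -0.5, 0.3]
opening: 0.0916
[0.439 0.347 0.25 ]
top [205.37411095 255.80369844] 703 [0.4597 0.2996 0.0598] [-0.39   0.921]
side [252.65799257 198.41263941] 269 [0.4526 0.2933 0.0571] [ 0.418 -0.909]
```

View pics/c19.png

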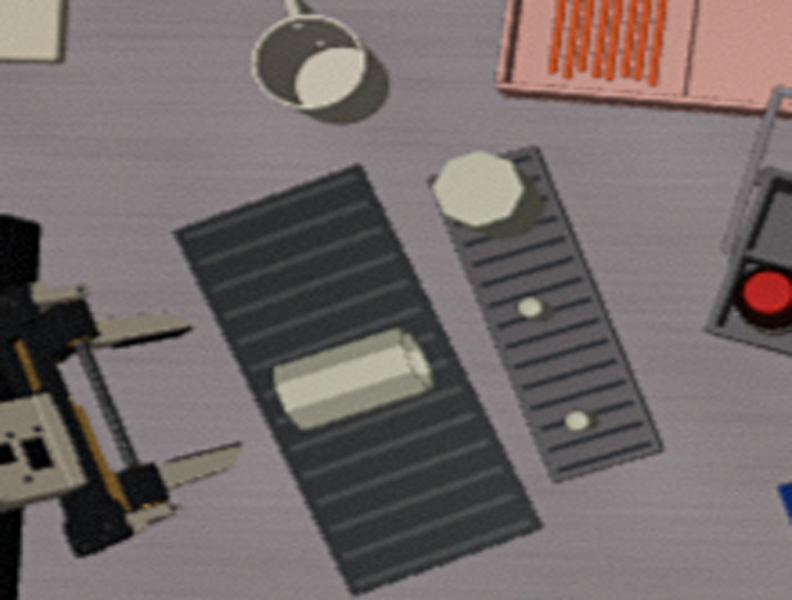

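Run:
```python
from h import *
A=M(-1.18,-.785)
need((.450,.320,.1),M=A);need((.450,.320,.030),M=A)
```

```text
to [0.45 0.32 0.1 ] d [-0.0007  0.1268  0.0868] r [-0.     0.004 -0.001] rows 2.5
to [0.45 0.32 0.03] d [-0.0004  0.1763  0.1363] r [-0.     0.004 -0.001] rows 3.6
```

```bash
python3 -m creep '[{"dx":0,"dy":0.045,"dz":0.03,"rx":0,"ry":0.004,"rz":0,"gripper":1},{"dx":0,"dy":0.09,"dz":0.06,"rx":0,"ry":0.004,"rz":0,"gripper":1},{"dx":0,"dy":0.127,"dz":0.087,"rx":0,"ry":0.004,"rz":0,"gripper":1},{"dx":0,"dy":0.127,"dz":0.087,"rx":0,"ry":0.004,"rz":0,"gripper":1},{"dx":0,"dy":0.152,"dz":0.112,"rx":0,"ry":0.004,"rz":0,"gripper":1},{"dx":0,"dy":0.176,"dz":0.136,"rx":0,"ry":0.004,"rz":0,"gripper":1},{"dx":0,"dy":0.176,"dz":0.136,"rx":0,"ry":0.004,"rz":0,"gripper":1},{"dx":0,"dy":0.176,"dz":0.136,"rx":0,"ry":0.004,"rz":0,"gripper":0},{"dx":0,"dy":0.176,"dz":0.136,"rx":0,"ry":0.004,"rz":0,"gripper":0},{"dx":0,"dy":0.176,"dz":0.136,"rx":0,"ry":0.004,"rz":0,"gripper":0},{"dx":0,"dy":0.176,"dz":0.136,"rx":0,"ry":0.004,"rz":0,"gripper":0},{"dx":0,"dy":0.176,"dz":0.136,"rx":0,"ry":0.004,"rz":0,"gripper":0},{"dx":0,"dy":0.176,"dz":0.136,"rx":0,"ry":0.004,"rz":0,"gripper":0},{"dx":0,"dy":0.155,"dz":0.115,"rx":0,"ry":0.004,"rz":0,"gripper":0},{"dx":0,"dy":0.11,"dz":0.07,"rx":0,"ry":0.004,"rz":0,"gripper":0},{"dx":0,"dy":0.065,"dz":0.025,"rx":0,"ry":0.004,"rz":0,"gripper":0},{"dx":0,"dy":0.035,"dz":-0.005,"rx":0,"ry":0.004,"rz":0,"gripper":0}]' 15
python3 - <<'E'
from h import *
B=M(-1.18,.785)
rel=M(-1.18,-.785).T@np.array([.0095,-.0224,.0032])
for pg in([.4268,.1225],):
    t=np.array([*pg,.065-.002])-B@rel
    need(t+[0,0,.14],M=B);need(t,M=B)
E
```

```text
time: 33.1
tool_pos: [0.4513, 0.3202, 0.2331]
tool_rot: [-2.356, -0.003, 0.39]
contact_force: [0.6, -0.1, -1.4]
opening: 0.0602
to [0.425 0.125 0.227] d [-0.0981  0.1244 -0.1166] r [ 1.57e+00 -1.00e-03  3.00e-03] rows 8.4
to [0.425 0.125 0.087] d [-0.0984  0.2234 -0.0176] r [ 1.57e+00 -1.00e-03  3.00e-03] rows 8.4
```

```bash
python3 -m creep '[{"dx":-0.01,"dy":-0.005,"dz":-0.035,"rx":0.17,"ry":0,"rz":0,"gripper":0},{"dx":-0.02,"dy":0,"dz":-0.06,"rx":0.34,"ry":0,"rz":0,"gripper":0},{"dx":-0.035,"dy":0.02,"dz":-0.08,"rx":0.51,"ry":0,"rz":0,"gripper":0},{"dx":-0.05,"dy":0.04,"dz":-0.1,"rx":0.68,"ry":0,"rz":0,"gripper":0},{"dx":-0.06,"dy":0.06,"dz":-0.115,"rx":0.85,"ry":0,"rz":0,"gripper":0},{"dx":-0.07,"dy":0.08,"dz":-0.12,"rx":1.02,"ry":0,"rz":0.001,"gripper":0},{"dx":-0.08,"dy":0.095,"dz":-0.12,"rx":1.19,"ry":0,"rz":0.002,"gripper":0},{"dx":-0.09,"dy":0.11,"dz":-0.118,"rx":1.36,"ry":0,"rz":0.003,"gripper":0},{"dx":-0.098,"dy":0.124,"dz":-0.1166,"rx":1.5,"ry":0,"rz":0.003,"gripper":0},{"dx":-0.098,"dy":0.124,"dz":-0.1166,"rx":1.57,"ry":0,"rz":0.003,"gripper":0},{"dx":-0.098,"dy":0.124,"dz":-0.1166,"rx":1.57,"ry":0,"rz":0.003,"gripper":0},{"dx":-0.098,"dy":0.124,"dz":-0.1166,"rx":1.57,"ry":0,"rz":0.003,"gripper":0}]'
python3 - <<'E'
from h import *
B=M(-1.18,.785)
rel=M(-1.18,-.785).T@np.array([.0095,-.0224,.0032])
t=np.array([.4268,.1225,.063])-B@rel; need(t,M=B);print(tool()[2]['qpos'].round(3))
snap('11')
p=cv2.imread('pics/top_11.png');cv2.imwrite('pics/c20.png',cv2.resize(p[130:330,190:410],None,fx=3,fy=3,interpolation=2))
p=cv2.imread('pics/side_11.png');cv2.imwrite('pics/c21.png',cv2.resize(p[120:280,220:420],None,fx=4,fy=3.7,interpolation=2))
E
```

```text
time: 34.6
tool_pos: [0.4252, 0.1257, 0.2256]
tool_rot: [-0.789, 0.001, 0.39]
contact_force: [0.6, 0.5, -0.7]
opening: 0.0599
to [0.425 0.125 0.087] d [ 0.0002  0.0979 -0.0977] r [ 0.003 -0.001 -0.   ] rows 2.2
[-0.288  0.429  1.711  0.58   1.561 -0.855]
```

View pics/c20.png

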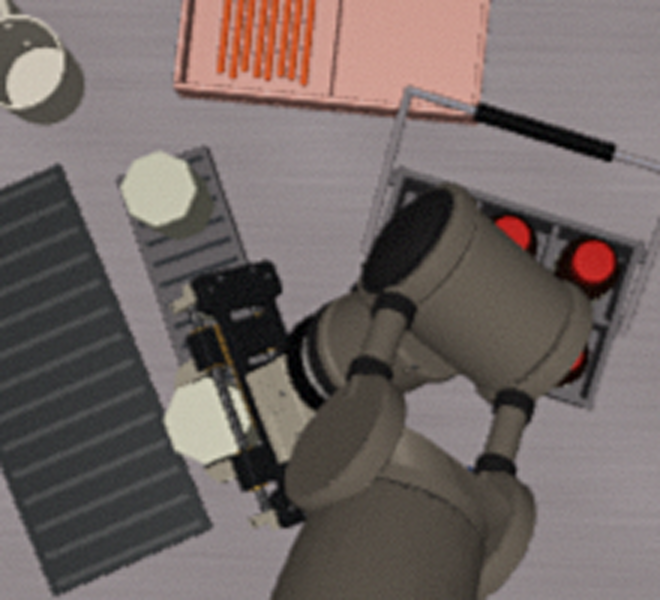

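View pics/c21.png

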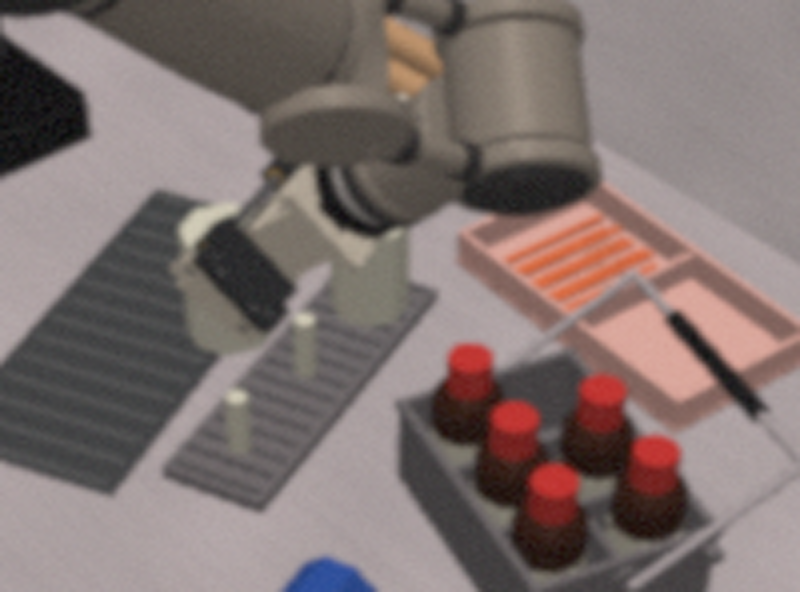

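Run:
```python
from h import *
for n in('side','top'):
    W=cloud(n,np.load(n+'_11.npy'))
    x,y,z=W[...,0],W[...,1],W[...,2]
    m=(z>.19)&(y<.09)&(x>.4)
    for ya in np.arange(-.24,.09,.03):
        k=m&(y>ya)&(y<ya+.03)
        if k.sum()>5: print(n,round(ya,2),np.percentile(z[k],[1,5,50]).round(3),'x',np.percentile(x[k],[2,98]).round(3))
```

```text
side -0.24 [0.195 0.219 0.437] x [1.33  1.344]
side -0.21 [0.195 0.217 0.434] x [1.33  1.344]
side -0.18 [0.194 0.218 0.428] x [1.33  1.345]
side -0.15 [0.197 0.225 0.431] x [0.457 1.344]
side -0.12 [0.199 0.232 0.449] x [0.413 1.343]
side -0.09 [0.198 0.229 0.462] x [0.456 1.344]
side -0.06 [0.199 0.232 0.446] x [0.411 1.344]
side -0.03 [0.199 0.231 0.405] x [0.406 1.344]
side 0.0 [0.196 0.221 0.344] x [0.41  1.344]
side 0.03 [0.195 0.216 0.352] x [0.402 1.344]
side 0.06 [0.195 0.215 0.371] x [0.414 1.344]
top -0.15 [0.423 0.432 0.452] x [0.461 0.519]
top -0.12 [0.443 0.449 0.461] x [0.411 0.534]
top -0.09 [0.424 0.442 0.477] x [0.402 0.556]
top -0.06 [0.407 0.42  0.493] x [0.402 0.569]
top -0.03 [0.408 0.43  0.516] x [0.403 0.551]
top 0.0 [0.367 0.381 0.418] x [0.402 0.513]
top 0.03 [0.312 0.318 0.358] x [0.405 0.499]
top 0.06 [0.255 0.262 0.298] x [0.402 0.542]
```

Run:
```python
from h import *
W=cloud('side',np.load('side_11.npy'))
x,y,z=W[...,0],W[...,1],W[...,2]
m=(z>.19)&(x<.8)&(x>.4)
for ya in np.arange(-.2,.15,.03):
    k=m&(y>ya)&(y<ya+.03)
    if k.sum()>5: print(round(ya,2),np.percentile(z[k],[0,2,50]).round(3),'x',np.percentile(x[k],[2,98]).round(3))
for u,v in((352,172),(346,176),(360,176),(352,164),(315,180),(305,178)): print(u,v,W[v,u].round(3))
```

```text
-0.17 [0.413 0.414 0.432] x [0.478 0.509]
-0.14 [0.38  0.392 0.441] x [0.446 0.517]
-0.11 [0.371 0.394 0.46 ] x [0.405 0.537]
-0.08 [0.36  0.376 0.48 ] x [0.404 0.556]
-0.05 [0.327 0.338 0.486] x [0.406 0.512]
-0.02 [0.293 0.301 0.336] x [0.404 0.494]
0.01 [0.246 0.269 0.327] x [0.403 0.443]
0.04 [0.245 0.275 0.309] x [0.4   0.439]
0.07 [0.283 0.284 0.294] x [0.402 0.467]
0.1 [0.248 0.249 0.288] x [0.404 0.478]
0.13 [0.228 0.233 0.251] x [0.401 0.447]
352 172 [ 0.463 -0.129  0.42 ]
346 176 [ 0.46  -0.112  0.399]
360 176 [ 0.498 -0.123  0.385]
352 164 [ 0.459 -0.131  0.447]
315 180 [ 0.443 -0.021  0.338]
305 178 [0.434 0.007 0.332]
```

```bash
python3 -m creep '[{"dx":0,"dy":0.03,"dz":-0.03,"rx":0.003,"ry":0,"rz":0,"gripper":0},{"dx":0,"dy":0.06,"dz":-0.06,"rx":0.003,"ry":0,"rz":0,"gripper":0},{"dx":0,"dy":0.08,"dz":-0.08,"rx":0.003,"ry":0,"rz":0,"gripper":0},{"dx":0,"dy":0.09,"dz":-0.09,"rx":0.003,"ry":0,"rz":0,"gripper":0},{"dx":0,"dy":0.095,"dz":-0.095,"rx":0.003,"ry":0,"rz":0,"gripper":0},{"dx":0,"dy":0.097,"dz":-0.097,"rx":0.003,"ry":0,"rz":0,"gripper":0},{"dx":0,"dy":0.097,"dz":-0.097,"rx":0.003,"ry":0,"rz":0,"gripper":0}]'
```

```text
time: 35.58
tool_pos: [0.4254, 0.1251, 0.0889]
tool_rot: [-0.785, 0.001, 0.39]
contact_force: [0.3, -0.6, -1.1]
opening: 0.0603
```

```bash
python3 -m creep '[{"dx":0,"dy":0.0007,"dz":-0.0007,"rx":0,"ry":0,"rz":0,"gripper":0},{"dx":0,"dy":0.0007,"dz":-0.0007,"rx":0,"ry":0,"rz":0,"gripper":0}]'
python3 - <<'E'
from h import *
snap('12')
p=cv2.imread('pics/side_12.png');cv2.imwrite('pics/c22.png',cv2.resize(p[150:280,220:380],None,fx=5,fy=4.6,interpolation=2))
E
```

```text
time: 35.83
tool_pos: [0.4252, 0.1251, 0.0876]
tool_rot: [-0.785, 0.001, 0.389]
contact_force: [-0.1, 0.1, -0.5]
opening: 0.0601
```

View pics/c22.png

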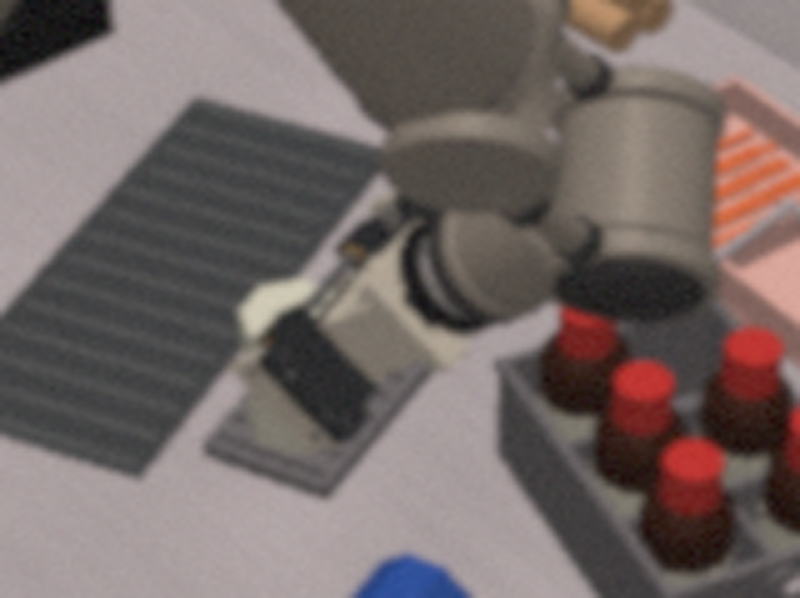

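```bash
python3 -m creep '[{"dx":0,"dy":0.0007,"dz":-0.0007,"rx":0,"ry":0,"rz":0,"gripper":0},{"dx":0,"dy":0.0007,"dz":-0.0007,"rx":0,"ry":0,"rz":0,"gripper":0}]'
```

```text
time: 36.17
tool_pos: [0.4251, 0.1252, 0.0863]
tool_rot: [-0.784, 0.002, 0.389]
contact_force: [-0.2, -0.7, -1.1]
opening: 0.0604
```

```bash
python3 -m creep '[{"dx":0,"dy":0.0007,"dz":-0.0007,"rx":0,"ry":0,"rz":0,"gripper":0},{"dx":0,"dy":0.0007,"dz":-0.0007,"rx":0,"ry":0,"rz":0,"gripper":0}]'
```

```text
time: 36.42
tool_pos: [0.4249, 0.1253, 0.0861]
tool_rot: [-0.783, 0.001, 0.39]
contact_force: [-1.6, -2.3, 5.8]
opening: 0.0599
```

Rim on the tray. Release and withdraw.

```bash
python3 -m creep '[{"dx":0,"dy":0,"dz":0,"rx":0,"ry":0,"rz":0,"gripper":1},{"dx":0,"dy":0,"dz":0,"rx":0,"ry":0,"rz":0,"gripper":1},{"dx":0,"dy":0,"dz":0,"rx":0,"ry":0,"rz":0,"gripper":1},{"dx":0,"dy":0,"dz":0,"rx":0,"ry":0,"rz":0,"gripper":1},{"dx":0,"dy":-0.02,"dz":0,"rx":0,"ry":0,"rz":0,"gripper":1},{"dx":0,"dy":-0.06,"dz":0,"rx":0,"ry":0,"rz":0,"gripper":1},{"dx":0,"dy":-0.11,"dz":0.02,"rx":0,"ry":0,"rz":0,"gripper":1},{"dx":0,"dy":-0.16,"dz":0.06,"rx":0,"ry":0,"rz":0,"gripper":1},{"dx":0,"dy":-0.19,"dz":0.09,"rx":0,"ry":0,"rz":0,"gripper":1},{"dx":0,"dy":-0.19,"dz":0.09,"rx":0,"ry":0,"rz":0,"gripper":1}]'
python3 - <<'E'
from h import *
snap('13');print(tool()[0].round(3))
t=np.array([.673,-.132,.137])
need((.62,-.09,.30),yaw=-.283);need((.673,-.132,.30),yaw=-.283)
p=cv2.imread('pics/side_13.png');cv2.imwrite('pics/c23.png',cv2.resize(p[150:300,220:440],None,fx=3.6,fy=3.6,interpolation=2))
p=cv2.imread('pics/top_13.png');cv2.imwrite('pics/c24.png',cv2.resize(p[130:330,190:410],None,fx=3,fy=3,interpolation=2))
E
```

```text
time: 37.67
tool_pos: [0.4532, 0.0593, 0.2858]
tool_rot: [-0.789, -0.003, 0.389]
contact_force: [0.3, 0.7, -0.6]
opening: 0.0918
[0.452 0.06  0.283]
to [ 0.62 -0.09  0.3 ] d [ 0.0985 -0.1554 -0.1306] r [-0.755  0.636 -0.266] rows 5.5
to [ 0.673 -0.132  0.3  ] d [ 0.1315 -0.1972 -0.1723] r [-0.755  0.636 -0.266] rows 5.5
```

View pics/c23.png

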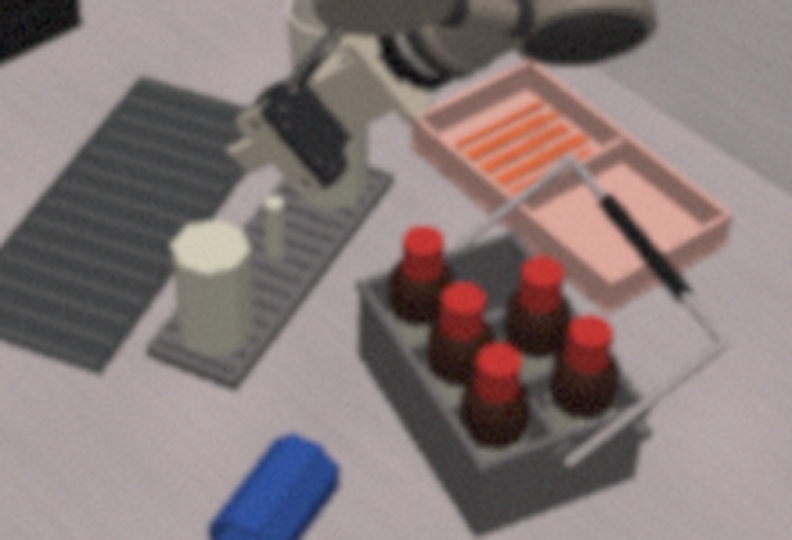

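View pics/c24.png

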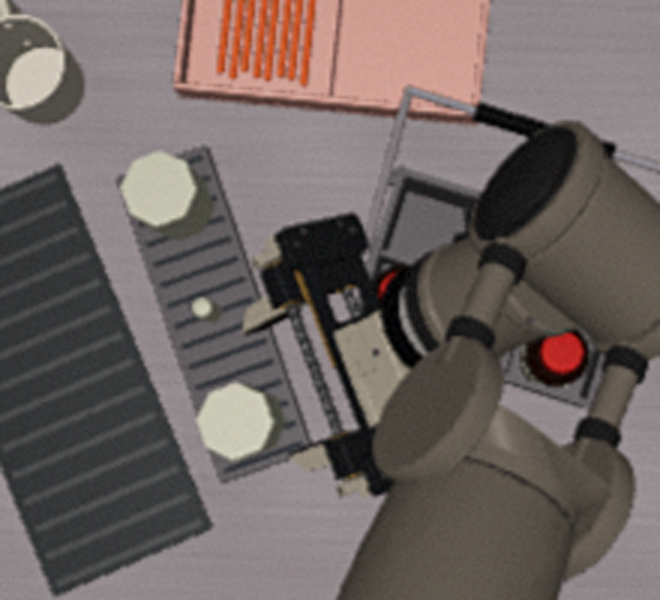

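```bash
python3 -m creep '[{"dx":0.03,"dy":-0.045,"dz":-0.04,"rx":-0.13,"ry":0.11,"rz":-0.046,"gripper":0.6},{"dx":0.055,"dy":-0.09,"dz":-0.08,"rx":-0.26,"ry":0.22,"rz":-0.09,"gripper":0.6},{"dx":0.08,"dy":-0.13,"dz":-0.115,"rx":-0.39,"ry":0.33,"rz":-0.137,"gripper":0.6},{"dx":0.105,"dy":-0.165,"dz":-0.145,"rx":-0.52,"ry":0.44,"rz":-0.183,"gripper":0.6},{"dx":0.1315,"dy":-0.1972,"dz":-0.1723,"rx":-0.65,"ry":0.55,"rz":-0.23,"gripper":0.6},{"dx":0.1315,"dy":-0.1972,"dz":-0.1723,"rx":-0.755,"ry":0.636,"rz":-0.266,"gripper":0.6},{"dx":0.1315,"dy":-0.1972,"dz":-0.1723,"rx":-0.755,"ry":0.636,"rz":-0.266,"gripper":0.6},{"dx":0.1315,"dy":-0.1972,"dz":-0.1723,"rx":-0.755,"ry":0.636,"rz":-0.266,"gripper":0.6}]'
python3 - <<'E'
from h import *
need((.673,-.132,.135),yaw=-.283);print(tool()[2]['qpos'].round(3))
snap('14')
p=cv2.imread('pics/side_14.png');cv2.imwrite('pics/c25.png',cv2.resize(p[100:300,280:480],None,fx=3,fy=3,interpolation=2))
E
```

```text
time: 38.78
tool_pos: [0.6727, -0.1319, 0.2991]
tool_rot: [-1.569, 0.003, -0.281]
contact_force: [0.1, -0.6, -0.1]
opening: 0.0551
to [ 0.673 -0.132  0.135] d [ 0.0008  0.1641 -0.0003] r [-0.002  0.002 -0.003] rows 2.6
[-0.306  0.636  0.891  0.002  1.618 -0.025]
```

View pics/c25.png

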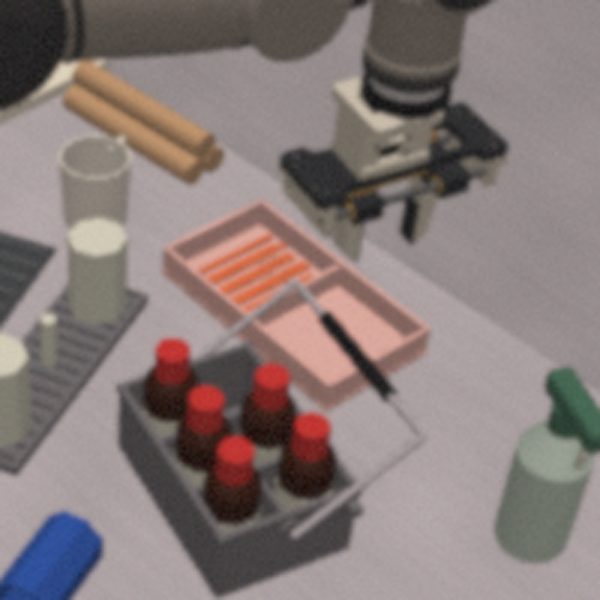

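```bash
python3 -m creep '[{"dx":0.0005,"dy":0.05,"dz":0,"rx":0,"ry":0,"rz":0,"gripper":0.6},{"dx":0.0005,"dy":0.1,"dz":0,"rx":0,"ry":0,"rz":0,"gripper":0.6},{"dx":0.0005,"dy":0.13,"dz":0,"rx":0,"ry":0,"rz":0,"gripper":0.6},{"dx":0.0005,"dy":0.15,"dz":0,"rx":0,"ry":0,"rz":0,"gripper":0.6},{"dx":0.0005,"dy":0.164,"dz":0,"rx":0,"ry":0,"rz":0,"gripper":0.6},{"dx":0.0005,"dy":0.164,"dz":0,"rx":0,"ry":0,"rz":0,"gripper":0.6},{"dx":0.0005,"dy":0.164,"dz":0,"rx":0,"ry":0,"rz":0,"gripper":0.6}]'
python3 - <<'E'
from h import *
snap('15')
p=cv2.imread('pics/side_15.png');cv2.imwrite('pics/c26.png',cv2.resize(p[150:290,300:440],None,fx=4.2,fy=4.2,interpolation=2))
E
```

```text
time: 39.75
tool_pos: [0.6742, -0.1325, 0.1375]
tool_rot: [-1.57, -0.002, -0.283]
contact_force: [0.2, 0.4, 0.2]
opening: 0.0551
```

View pics/c26.png

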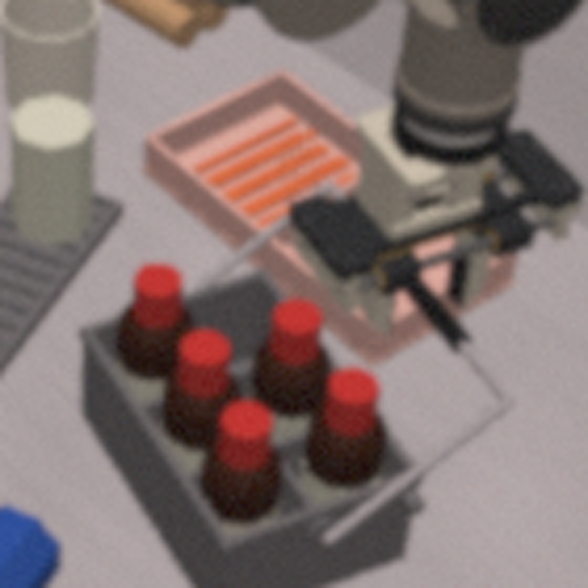

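```bash
python3 -m creep '[{"dx":0,"dy":0.0015,"dz":0,"rx":0,"ry":0,"rz":0,"gripper":0},{"dx":0,"dy":0.0015,"dz":0,"rx":0,"ry":0,"rz":0,"gripper":0},{"dx":0,"dy":0.0015,"dz":0,"rx":0,"ry":0,"rz":0,"gripper":0},{"dx":0,"dy":0.0015,"dz":0,"rx":0,"ry":0,"rz":0,"gripper":0},{"dx":0,"dy":0.0015,"dz":0,"rx":0,"ry":0,"rz":0,"gripper":0},{"dx":0,"dy":0.0015,"dz":0,"rx":0,"ry":0,"rz":0,"gripper":0},{"dx":0,"dy":0.0015,"dz":0,"rx":0,"ry":0,"rz":0,"gripper":0}]' 25
python3 - <<'E'
from h import *
t,T,s=tool();g=t-T[:,1]*.002
c=np.array([.548,-.094]);ex=np.array([np.cos(-.283),np.sin(-.283)])
xc=(g[:2]-c)@ex; print('grip in crate x',xc,'z-.068',g[2]-.068,'r',np.hypot(xc,g[2]-.068),'angle',np.arctan2(xc,g[2]-.068))
E
```

```text
time: 40.72
tool_pos: [0.6714, -0.1314, 0.1332]
tool_rot: [-1.57, 0.007, -0.283]
contact_force: [-6.6, 1.8, -1.8]
opening: 0.0151
grip in crate x 0.12894294570357115 z-.068 0.0671980088681956 r 0.14540239214869952 angle 1.0903759380448996
```

```bash
python3 -m creep '[{"dx":-0.007,"dy":-0.012,"dz":0,"rx":0,"ry":0,"rz":0,"gripper":0},{"dx":-0.015,"dy":-0.0225,"dz":0,"rx":0,"ry":0,"rz":0,"gripper":0},{"dx":-0.024,"dy":-0.033,"dz":0,"rx":0,"ry":0,"rz":0,"gripper":0},{"dx":-0.0335,"dy":-0.042,"dz":0,"rx":0,"ry":0,"rz":0,"gripper":0},{"dx":-0.044,"dy":-0.05,"dz":0,"rx":0,"ry":0,"rz":0,"gripper":0},{"dx":-0.055,"dy":-0.058,"dz":0,"rx":0,"ry":0,"rz":0,"gripper":0},{"dx":-0.067,"dy":-0.064,"dz":0,"rx":0,"ry":0,"rz":0,"gripper":0},{"dx":-0.0795,"dy":-0.07,"dz":0,"rx":0,"ry":0,"rz":0,"gripper":0},{"dx":-0.092,"dy":-0.074,"dz":0,"rx":0,"ry":0,"rz":0,"gripper":0},{"dx":-0.1055,"dy":-0.077,"dz":0,"rx":0,"ry":0,"rz":0,"gripper":0},{"dx":-0.119,"dy":-0.079,"dz":0,"rx":0,"ry":0,"rz":0,"gripper":0},{"dx":-0.13,"dy":-0.0795,"dz":0,"rx":0,"ry":0,"rz":0,"gripper":0},{"dx":-0.13,"dy":-0.0795,"dz":0,"rx":0,"ry":0,"rz":0,"gripper":0}]'
python3 - <<'E'
from h import *
t,T,s=tool();g=t-T[:,1]*.002
c=np.array([.548,-.094]);ex=np.array([np.cos(-.283),np.sin(-.283)])
print('crate x',(g[:2]-c)@ex,'z',g[2])
snap('16')
p=cv2.imread('pics/side_16.png');cv2.imwrite('pics/c27.png',cv2.resize(p[130:290,280:440],None,fx=3.7,fy=3.7,interpolation=2))
p=cv2.imread('pics/top_16.png');cv2.imwrite('pics/c28.png',cv2.resize(p[150:290,290:430],None,fx=4.2,fy=4.2,interpolation=2))
E
```

```text
time: 42.35
tool_pos: [0.5488, -0.0959, 0.2163]
tool_rot: [-1.57, -0.003, -0.283]
contact_force: [-1.6, 1.7, -1.4]
opening: 0.0147
crate x 0.0012943671324829747 z 0.21827203580254217
```

View pics/c27.png

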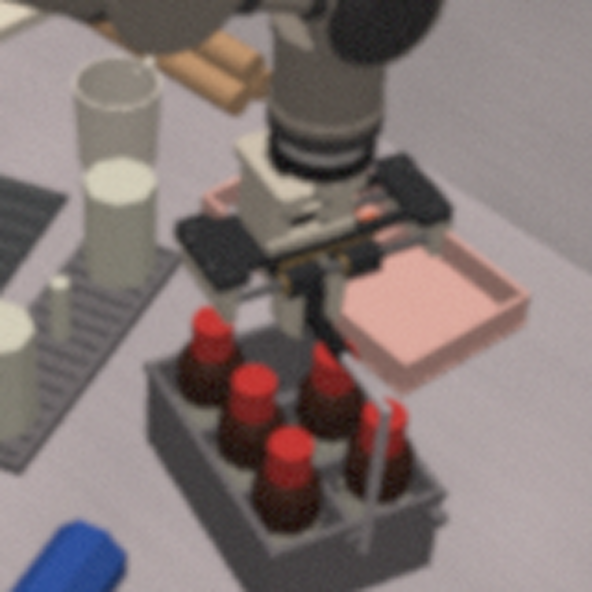

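View pics/c28.png

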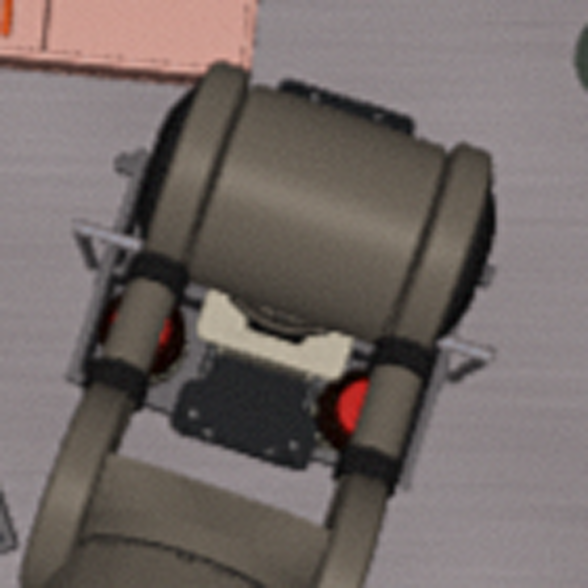

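```bash
python3 -m creep '[{"dx":0,"dy":0,"dz":0,"rx":0,"ry":0,"rz":0,"gripper":0.5},{"dx":0,"dy":0,"dz":0,"rx":0,"ry":0,"rz":0,"gripper":0.5},{"dx":0,"dy":0,"dz":0,"rx":0,"ry":0,"rz":0,"gripper":0.5},{"dx":0,"dy":0,"dz":0,"rx":0,"ry":0,"rz":0,"gripper":0.5},{"dx":0,"dy":-0.03,"dz":0,"rx":0,"ry":0,"rz":0,"gripper":0.5},{"dx":0,"dy":-0.09,"dz":0,"rx":0,"ry":0,"rz":0,"gripper":0.5},{"dx":-0.03,"dy":-0.12,"dz":0.06,"rx":0,"ry":0,"rz":0,"gripper":0.5},{"dx":-0.06,"dy":-0.13,"dz":0.12,"rx":0,"ry":0,"rz":0,"gripper":0.5},{"dx":-0.09,"dy":-0.13,"dz":0.18,"rx":0,"ry":0,"rz":0,"gripper":0.5},{"dx":-0.11,"dy":-0.13,"dz":0.24,"rx":0,"ry":0,"rz":0,"gripper":0.5},{"dx":-0.13,"dy":-0.13,"dz":0.3,"rx":0,"ry":0,"rz":0,"gripper":0.5},{"dx":-0.13,"dy":-0.13,"dz":0.34,"rx":0,"ry":0,"rz":0,"gripper":0.5}]'
python3 - <<'E'
from h import *
snap('17')
p=cv2.imread('pics/side_17.png');cv2.imwrite('pics/c29.png',cv2.resize(p[150:290,290:450],None,fx=5,fy=4.2,interpolation=2))
p=cv2.imread('pics/top_17.png');cv2.imwrite('pics/c30.png',cv2.resize(p[150:290,290:430],None,fx=5,fy=4.2,interpolation=2))
E
```

```text
time: 43.95
tool_pos: [0.5183, 0.2689, 0.3452]
tool_rot: [-1.57, -0.001, -0.282]
contact_force: [1.7, -0.6, 0.2]
opening: 0.0458
```

View pics/c29.png

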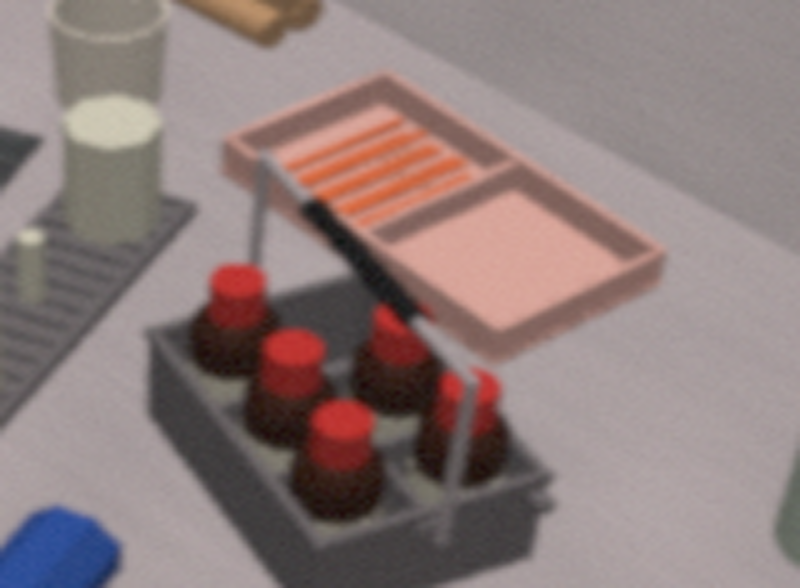

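View pics/c30.png

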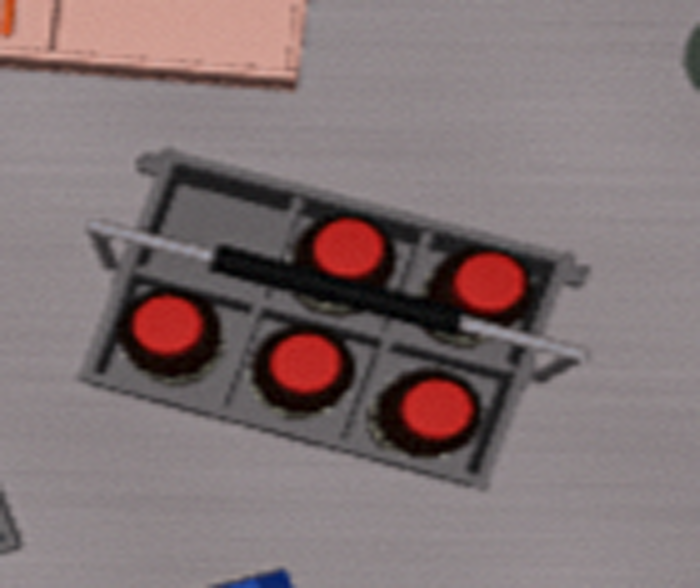

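View pics/top_17.png

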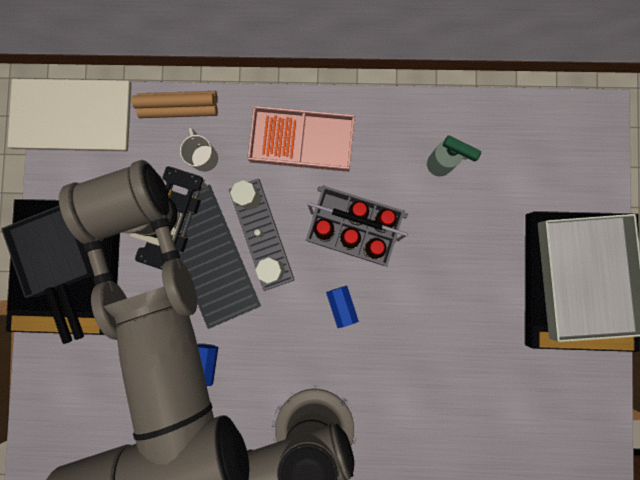

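Run:
```python
from h import *
T=lambda x,y:(x/5+290,y/4.2+150); S=lambda x,y:(x/5+290,y/4.2+150)
c=np.array([.548,-.094]);ex=np.array([np.cos(-.283),np.sin(-.283)])
for nm,a,b in(('endL',(90,225),(262,158)),('endR',(585,355),(475,378)),('slL',(218,258),(310,205)),('slR',(455,318),(415,315)),('pivR',(540,378),(443,540))):
    p,e=tri(T(*a),S(*b));print(nm,p.round(4),e.round(4),'crate x',((p[:2]-c)@ex).round(4), 'top@.218',((atz('top',*T(*a),.218)[:2]-c)@ex).round(4))
for nm,a in(('pivL',(112,265)),('pivR',(540,378))): print(nm,((atz('top',*T(*a),.068)[:2]-c)@ex).round(4))
# crate corners in this picture, far-left bolt excluded
C=[(170,152),(575,262),(485,488),(82,378)]
q=np.array([atz('top',*T(*a),.09) for a in C]);print(q.mean(0),((q.mean(0)[:2]-c)@ex).round(4))
W=cloud('top',np.load('top_17.npy'));z=W[...,2];x,y=W[...,0],W[...,1]
m=(z>.2)&(z<.25)&(np.hypot(x-.548,y+.094)<.13);w=W[m];print('cloud bar',m.sum(),np.median(w,0),np.median((w[:,:2]-c)@ex))
```

```text
endL [0.5857 0.0207 0.2057] 0.0001 crate x 0.0042 top@.218 0.0027
endR [ 0.5176 -0.2111  0.2171] 0.0 crate x 0.0036 top@.218 0.0034
slL [ 0.5667 -0.0395  0.2145] 0.0019 crate x 0.0028 top@.218 0.0032
slR [ 0.5364 -0.1507  0.2142] 0.0011 crate x 0.0047 top@.218 0.0047
pivR [ 0.5152 -0.2101  0.0617] 0.0004 crate x 0.0009 top@.218 -0.015
pivL -0.0005
pivR 0.0001
[ 0.54634637 -0.09620109  0.09      ] -0.001
cloud bar 541 [ 0.55173701 -0.09461728  0.22345933] 0.0032208875418888233
```

Run:
```python
from h import *
for n in('top','side'):
    W=cloud(n,np.load(n+'_17.npy'));x,y,z=W[...,0],W[...,1],W[...,2]
    for px,py in((.622,.198),(.4268,.1225)):
        m=(np.hypot(x-px,y-py)<.045)&(z>.1)&(z<.14);w=W[m]
        if len(w)>10:
            A=np.c_[w[:,:2]-w[:,:2].mean(0),np.ones(len(w))];s=np.linalg.lstsq(A,w[:,2],rcond=None)[0];print(n,len(w),w.mean(0).round(4),'slope',s.round(3))
    for cx,cy in((.494,-.152),(.514,-.084),(.562,-.172),(.583,-.102),(.535,-.015)):
        m=(np.hypot(x-cx,y-cy)<.025)&(z>.14)&(z<.175);w=W[m]
        if len(w)>5: print(n,'cap',w.mean(0).round(4),len(w))
```

```text
top 478 [0.6228 0.1954 0.1145] slope [0.028 0.022 0.115]
top 481 [0.4273 0.1234 0.1144] slope [0.01  0.014 0.114]
top cap [ 0.4909 -0.1463  0.1546] 153
top cap [ 0.5158 -0.0819  0.1552] 150
top cap [ 0.5652 -0.1708  0.155 ] 154
top cap [ 0.5837 -0.1013  0.1547] 151
top cap [ 0.5364 -0.0135  0.1549] 151
side 236 [0.6183 0.1895 0.1092] slope [0.013 0.056 0.109]
side 288 [0.4224 0.1175 0.1101] slope [0.01  0.037 0.11 ]
side cap [ 0.4856 -0.1526  0.1495] 117
side cap [ 0.5108 -0.0877  0.1489] 110
side cap [ 0.5606 -0.1772  0.1496] 75
side cap [ 0.573  -0.1075  0.1479] 50
side cap [ 0.5306 -0.0207  0.1491] 109
```

View pics/side_17.png

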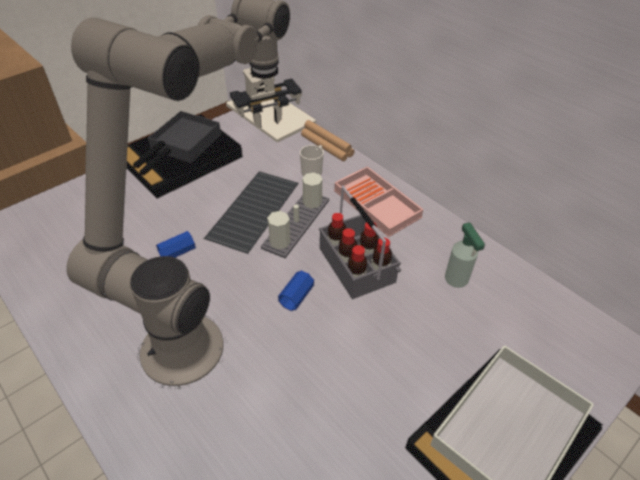

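```bash
python3 -c "
from cell import robot
print(robot.hand_in())"
```

```text
the job is handed in; nothing more can be done
None
```

The job is done and handed in, at about 44 s of the 210 s. The three loose bottles stand in cells 3, 0 and 1 beside the two already stored. Both white tumblers are upside down over the two outer pegs. I raised the crate handle last.

**How it went:** The second tumbler lay close to a blue look-alike, so I moved it to the middle of its mat before regrasping and turning it. I saw no sign of the tumblers being knocked aside.

**Last checks:**
- **Bottles:** in the top view all five caps are at about 0.155 m, which is the expected height for a bottle standing on the crate floor. One of them, the bottle in cell 0, stands a few millimetres off the cell's centre.
- **Tumblers:** in the top view their upper ends are at about 0.1145 m against 0.115 m expected, so the rims sit on the rack. The fitted slopes were small and within the depth noise.
- **Handle:** it measured about 3.5 mm off vertical at the grip (roughly 0.02 rad), which I left as it was.
- **Tray, spray bottle, jug and blue look-alikes:** they look unmoved in the pictures. I did not measure them again.

**Disagreement:** the side camera read about 5 mm lower and to one side of the top camera on several points. I put this down to calibration and viewing angle, and the contact forces when setting things down matched the top view.

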